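Work a ukulele's friction peg home with the headstock supported

ROBOT

A 7-joint arm with a two-finger parallel gripper is mounted at the origin on a cart in front of the work surface, level with it; the furniture and walls round the work are solid. World frame = base frame: x ahead of the robot, y to its left, z up, the work surface at z = 0. Lengths are in m, angles in rad, forces in N, time in s.
With the tool pointing down it reaches from about 0.4 to 0.875 m from the base axis. Payload 19.3 kg.
Tool frame: the origin (TCP) lies midway between the tips of the shut fingers; the grasp point (between the pads) lies 19 mm behind it; z points along the fingers, y is the direction in which the jaws open and shut (so a half turn about z gives the same grasp; the last joint's range is limited). The gripper opens to 85 mm and grips with 20 to 120 N. Pads are 22 mm wide; open, the fingers measure 114 mm over their backs; the gripper's body (76 mm by 85 mm) begins 54 mm behind the grasp point. The pads swing forward as they close: fully open they stand 13 mm farther back than shut.
Start: joints at [1.098, 0.521, -0.036, 1.599, 0.021, 1.021, -0.113], TCP at [0.245, -0.575, 0.193] pointing down, gripper open.
Joint ranges: [-2.91, 2.91], [-0.3, 2.13], [-1.5, 1.42], [0.17, 2.43], [-1.26, 4.41], [0.16, 1.93], [-2.52, 2.52]. Speed limits (rad/s): [1.89, 1.89, 2.39, 2.39, 3.01, 3.01, 3.01].

INTERFACE

Orientations are given as [roll, pitch, yaw] about the fixed x, y, z axes, in that order (R = Rz(yaw) Ry(pitch) Rx(roll)).
In Python, from workcell import bot gives the robot as it stands.
- The arm moves only by the tool servo_tool, never from a script. Its argument "plan" is a list of rows, each a list of 5 numbers: the shift along the world's x, y, z in mm, then the turn about the world's z in rad, then the gripper's target within -1 to 1 (shut at 1, half-way at 0, fully open at -1). In form: [[tx, ty, tz, yaw, jaw], ...]. A call has exactly 10 rows; each row is the pose to reach, as a shift and turn from the pose commanded when the call began; what a row does not reach only later rows make up. A row lasts 1/12 s, in which the tool goes at most 41.7 mm and 7.16 degrees, less where a joint would pass 70% of its speed; a pose out of reach is approached as far as the arm can. A call with a gripper value outside its range is refused whole. The fingers move at their own pace and stop on an object; "squeeze" is the grip in N (left out, the last holds). Time passes only in rows, so rows that repeat a pose let the fingers close, or fill a call up. It gives the time, the measured TCP pose, the force and the opening at its end, in the units of the state.
- bot.observe(): the state, without advancing time (a new reading comes with each control period).
- bot.grab_frame(name): name is "scene" or "top" or "wrist"; returns the picture (384x512x3 uint8, blue, green, red); there is no depth.
- bot.calibration(name): a dict with "fx", "fy", "cx", "cy" (pixels), "T" (4x4, takes a point from camera to world coordinates). Camera axes: x right, y down, z forward; pixel columns grow to the right and rows downward; lengths in m; the calibration is good to about 2 mm. The wrist camera is an equidistant fisheye: a pixel r from the principal point sees the ray r / f radians off the axis. A picture is of the moment at which its call begins: read the wrist's pose just before it. calibration takes no time and is no camera call; for the wrist camera it gives the pose at the moment of the call.
- bot.job_done(): hands the job in, once; it reports no verdict.
The state is a dict: "clock": time; "qpos": joint angles; "qd": joint speeds; "joint_efforts": joint torques, N m; "position": TCP position; "tool_rot": TCP orientation; "force": force on the tool from outside, world axes, zero at the start; "moment": the same for the moment, N m; "grip_width": finger opening in m.
Only numpy, scipy, OpenCV 4.12 (cv2) and the standard library are available. Lean on these libraries where they do the work, as an engineer would, in place of code of your own. Each camera call takes 0.05 s, during which the arm holds its last target.

TASK

A half-built ukulele neck lies face down in its cradle with the headstock hanging free, and one of its two tapered friction pegs still stands proud of the wood. Slide one end of the pine block about 2 cm under the free end of the headstock to support it and let go of it, then work the proud peg in, turning it to and fro as you press, until its brass band meets the wood and its thumb-piece lies in line with the neck, just like the fitted peg beside it. Be gentle: never press so hard that the block carries more than about 1.5 kg (15 N), never let the headstock dip or shove the neck about, and leave the block in place under the headstock.

Things in the scene. Friction and masses are not known exactly. Their poses are not given: they have to be found in the camera images.
- neck: loose wooden ukulele neck, 0.5 kg, face down in the cradle. Origin: on the centre line at the nut, on the downward fretboard face, 27 mm above the bench; x along the neck to the headstock's end, z up; it can shift 1 to 2 mm in the cradle. Heel end x = -221 mm. Headstock x = 17 to 130 mm, 74 mm wide, 14 mm thick, z = 5 to 19 mm: underside 32 mm, top 46 mm above the bench
- head_end (a point): centre of the headstock's free end, on its underside (neck x = 130 mm, 32 mm above the bench). Nothing is below the headstock from neck x = 0 on, except the tails of its two pegs (radius 5 mm, reaching 10 to 15 mm below it at neck x = 42 and 92 mm, y = 22 mm). Unsupported, it tips down under about 2 N on the proud peg
- offcut_1: loose pine block, 46 x 120 x 30 mm (x, y, z), about 0.12 kg, lying flat on the bench. Origin: centre of its underside; y along its length. It goes under the 32 mm high headstock with 2 mm to spare. Pushed in from the free end along the neck, its end must stop at neck x = 98 to 124 mm, short of the proud peg's tail
- block_end_a (a point): middle of the top edge of the block's +y end face (block y = +60 mm, z = 30 mm)
- block_end_b (a point): middle of the top edge of the block's -y end face (block y = -60 mm, z = 30 mm)
- peg_head (a point): centre of the proud peg's thumb-piece: flat upright plate 24 mm wide (its x), 9 mm thick (its y), 21 mm high, small white ball on top (14 mm above this point). Peg axis vertical at neck x = 92 mm, y = 22 mm. The point is 22.5 mm above the brass band's lower edge: 73 mm above the bench at the start, 68.5 mm when seated. The like, fitted peg is at neck x = 42 mm, y = 22 mm
- peg_depth (a joint): how far the proud peg has gone in (m): about 0 at the start, 0.0045 when the brass band's lower edge is level with the wood, stop at 0.0075. The hole grips harder with depth: pushed straight it takes 5 N at first, 18 N at 3 mm and 25 N when home; turned 0.7 rad or more for each mm, under 10 N; left alone it stays. A push first brings the headstock down 1 to 2 mm onto the block
- peg_turn (a joint): turn of the proud peg about its vertical axis (rad), anticlockwise seen from above: 0 when the thumb-piece (x) lies along the neck (x); starts at 0.6 to 1.2, may be turned from -3 to 3. Turning takes up to about 0.2 N m
- cradle: fixed plywood cradle, 235 x 104 mm, 12 mm thick, with two cork-lined saddles whose cheeks reach 45 mm above the bench. Origin: on the bench under the nut; x as the neck's. It ends at x = 0, so the bench under the headstock is free
There are look-alikes about, which are no part of the job. Leave any blue look-alike of the offcut_1 alone.

How it is judged:
On the way:
1. the block lies flat on the bench with one end under the headstock's free end, let go of, while the peg still stands proud (((x of block_end_a in the frame of neck between 0.098 and 0.124 m and y of block_end_a in the frame of neck between -0.022 and 0.022 m) or (x of block_end_b in the frame of neck between 0.098 and 0.124 m and y of block_end_b in the frame of neck between -0.022 and 0.022 m)) and height (world z) of offcut_1 below 0.004 m and angle between offcut_1's own z axis and vertical below 0.05 rad and contact force between the fingers and offcut_1 below 0.5 N and value of joint peg_depth below 0.0025 m), for 0.2 s.
At the end, for the whole second after the job is handed in: brass band level with the wood (peg_depth 3 to 7 mm); thumb-piece in line with the neck within 0.2 rad; block flat on the bench, one end 6 to 32 mm under the headstock's end, within 22 mm of the centre line; neck level within 0.04 rad and 15 mm of its place; all at rest (((x of block_end_a in the frame of neck between 0.098 and 0.124 m and y of block_end_a in the frame of neck between -0.022 and 0.022 m) or (x of block_end_b in the frame of neck between 0.098 and 0.124 m and y of block_end_b in the frame of neck between -0.022 and 0.022 m)) and height (world z) of offcut_1 below 0.004 m and angle between offcut_1's own z axis and vertical below 0.05 rad and value of joint peg_depth between 0.003 and 0.007 m and angle between the x axis of peg_head and the x axis of neck, either way round below 0.2 rad and angle between neck's own z axis and vertical below 0.04 rad and distance of neck from where it was at the start of the episode below 0.015 m and linear speed of each of neck, offcut_1 below 0.02 m/s); the robot touches nothing.
It fails at once if the headstock is pressed so hard that the block under it carries more than 15 N (contact force between offcut_1 and neck above 15 N).
It fails at once if the neck tips more than 0.06 rad (the headstock dips, unsupported) (angle between neck's own z axis and vertical above 0.06 rad).
It fails at once if the neck is shoved or lifted more than 20 mm from its place (distance of neck from where it was at the start of the episode above 0.02 m).
It also fails if it takes over 58 s, if anything falls off the work surface, if the arm or the gripper's body presses on something with over 40 N, if the wrist force passes 120 N, or if a joint passes its speed limit or range.

## Working session

There is one attempt and no reset: what is moved stays moved. The work goes in short steps, Python scripts to look and compute and a tool call to move; the robot and the scene stay as the last step left them, time stands still between calls to the robot, and variables do not carry over. Pictures are saved under pics/ and viewed, and the job is handed in when it is done.

Besides the shell and the picture viewer there is one more tool, called as name([rows], argument=value, ...), one row to a line, values as JSON. servo_tool: Moves the arm, as the interface text tells. Its arguments: {"type":"object","properties":{"plan":{"type":"array","items":{"type":"array","items":{"type":"number"}}},"squeeze":{"type":"number"}},"required":["plan"]}

```bash
mkdir -p pics; ls; cat > h.py <<'E'
import numpy as np,cv2
from workcell import bot
def snap(name,fn):
    c=bot.calibration(name); im=bot.grab_frame(name); cv2.imwrite('pics/'+fn+'.png',im); 
    np.savez('pics/'+fn+'.npz',**{k:np.array(c[k]) for k in c})
    return im,c
def ray(c,u,v,wrist=False):
    a=(u-c['cx'])/c['fx'];b=(v-c['cy'])/c['fy']
    if wrist:
        r=np.hypot(a,b); d=np.array([a/r*np.sin(r),b/r*np.sin(r),np.cos(r)]) if r>1e-9 else np.array([0,0,1.])
    else: d=np.array([a,b,1.])
    T=np.array(c['T']); return T[:3,3],T[:3,:3]@d
def atz(c,u,v,z,wrist=False):
    o,d=ray(c,u,v,wrist); return o+d*(z-o[2])/d[2]
def proj(c,p,wrist=False):
    T=np.array(c['T']); q=T[:3,:3].T@(np.array(p)-T[:3,3])
    if wrist:
        t=np.arctan2(np.hypot(q[0],q[1]),q[2]); n=np.hypot(q[0],q[1]); return c['cx']+c['fx']*t*q[0]/n,c['cy']+c['fy']*t*q[1]/n
    return c['cx']+c['fx']*q[0]/q[2],c['cy']+c['fy']*q[1]/q[2]
def load(fn):
    z=np.load('pics/'+fn+'.npz'); return {k:z[k] if k=='T' else float(z[k]) for k in z if k in('fx','fy','cx','cy','T')}
E
python3 - <<'E'
from h import *
for n in('scene','top','wrist'):
    im,c=snap(n,n+'0')
    print(n,c['fx'],c['cx'],c['cy'],np.round(c['T'],3).tolist())
print(bot.observe())
E
```

```text
pics
scene 455.4791177007683 259.104229945391 192.03463623845255 [[0.794, 0.233, -0.562, 1.12], [0.608, -0.317, 0.728, -0.637], [-0.009, -0.919, -0.393, 0.569], [0.0, 0.0, 0.0, 1.0]]
top 481.4467909236553 259.62817813505694 188.45112644946644 [[0.027, -0.991, 0.132, 0.316], [-1.0, -0.025, 0.011, 0.205], [-0.007, -0.132, -0.991, 1.18], [0.0, 0.0, 0.0, 1.0]]
wrist 297.3186396354542 254.1512222253996 187.3713826355347 [[0.394, -0.875, -0.283, 0.316], [-0.919, -0.375, -0.119, -0.543], [-0.002, 0.307, -0.952, 0.373], [0.0, 0.0, 0.0, 1.0]]
{'clock': 0.15, 'qpos': array([ 1.09775402,  0.52187669, -0.03633542,  1.59986286,  0.02116474,
        1.02108075, -0.11277812]), 'qd': array([-0.00056161, -0.00203583,  0.00073865, -0.00233073, -0.00078026,
       -0.00106649,  0.00204939]), 'joint_efforts': array([ 3.02180859e-03, -9.27381492e+01,  1.98123537e+00, -3.70054364e+01,
        1.79551682e-02,  6.27514804e-03, -4.02125795e-05]), 'position': array([ 0.24489946, -0.57472047,  0.19266319]), 'tool_rot': array([-3.14074805e+00,  2.16074335e-05,  4.02840112e-01]), 'force': array([-0.39370685, -0.79875619, -0.22052877]), 'moment': array([-0.01586742,  0.00902784, -0.05837963]), 'grip_width': 0.08568521795244805}
```

View pics/scene0.png

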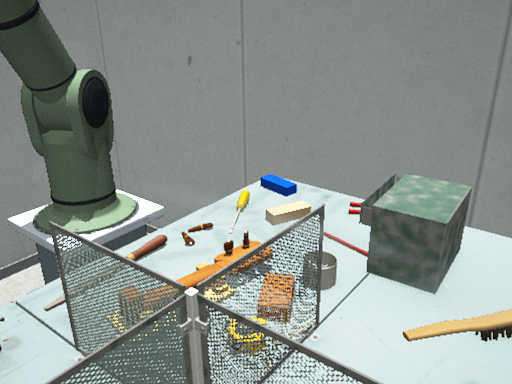

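View pics/top0.png

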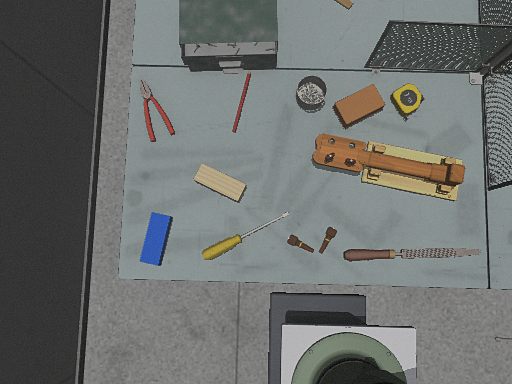

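View pics/wrist0.png

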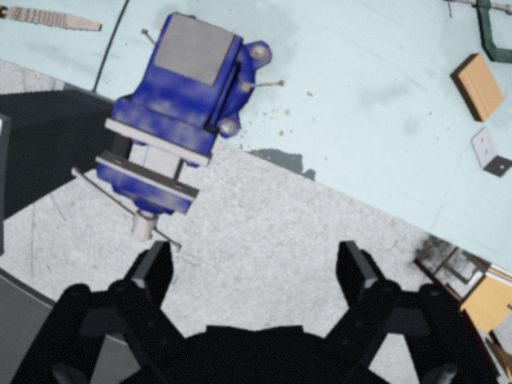

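```bash
python3 - <<'E'
from h import *
im=cv2.imread('pics/top0.png')
a=im[120:200,300:480]; cv2.imwrite('pics/topz.png',cv2.resize(a,None,fx=4.4,fy=4.4,interpolation=cv2.INTER_CUBIC))
a=im[150:220,180:260]; cv2.imwrite('pics/topb.png',cv2.resize(a,None,fx=7,fy=7,interpolation=cv2.INTER_CUBIC))
s=cv2.imread('pics/scene0.png')
a=s[165:320,100:350]; cv2.imwrite('pics/scz.png',cv2.resize(a,None,fx=3.2,fy=3.2,interpolation=cv2.INTER_CUBIC))
E
```

```text
(no output)
```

View pics/topz.png

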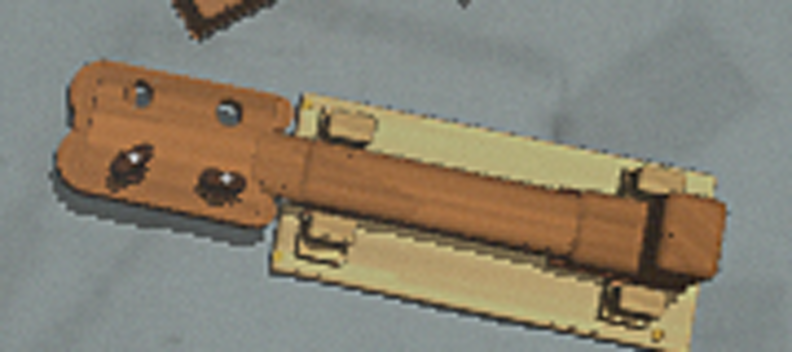

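View pics/topb.png

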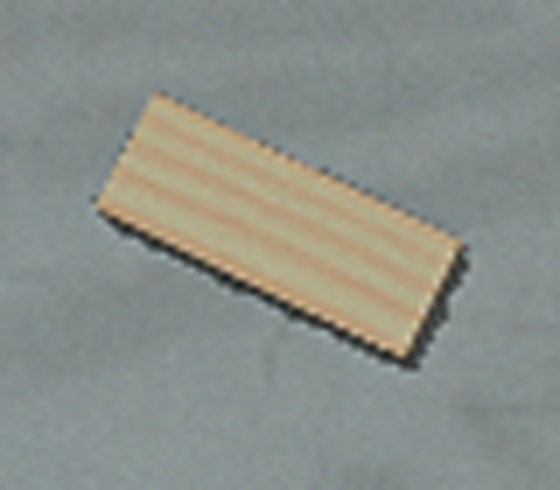

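View pics/scz.png

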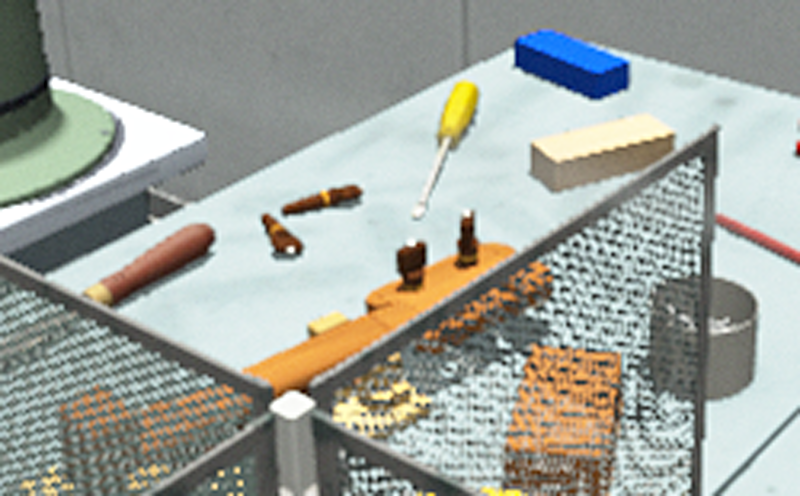

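```bash
cat > m.py <<'E'
from h import *
c=load('top0')
def b(x,y): return (x+.5)/7-.5+180,(y+.5)/7-.5+150
def t(x,y): return (x+.5)/4.4-.5+300,(y+.5)/4.4-.5+120
P=[atz(c,*b(*p),0.030) for p in [(157,93),(462,243),(408,360),(98,208)]]
print('block',np.round(P,4)); ctr=np.mean(P,0); print(ctr)
d=(P[1]+P[2]-P[0]-P[3])/2; print('len',np.linalg.norm(d),'ang',np.degrees(np.arctan2(d[1],d[0])), 'w',np.linalg.norm(P[0]-P[3]))
for n,p,z in [('proudball',(137,159),.087),('fitball',(227,178),.0825),('head corner far',(85,62),.046),('lobe tip low',(58,165),.046),('lobe tip hi',(72,105),.046),('low right headcorner',(262,225),.046),('hi right headcorner',(290,100),.046),('hole1',(143,95),.046),('hole2',(229,112),.046),
 ('crTL',(302,94),.012),('crTR',(718,175),.012),('crBL',(272,272),.012)]:
    print(n,np.round(atz(c,*t(*p),z),4))
E
python3 m.py
```

```text
block [[0.5283 0.3592 0.03  ]
 [0.4785 0.2518 0.03  ]
 [0.4375 0.2691 0.03  ]
 [0.4875 0.3778 0.03  ]]
[0.48296358 0.31445225 0.03      ]
len 0.11905801448927303 ang -114.78594604536747 w 0.04490664685821599
proudball [0.542  0.0549 0.087 ]
fitball [0.5339 0.0069 0.0825]
head corner far [0.6038 0.0781 0.046 ]
lobe tip low [0.546  0.0922 0.046 ]
lobe tip hi [0.5796 0.0849 0.046 ]
low right headcorner [ 0.5157 -0.0186  0.046 ]
hi right headcorner [ 0.5853 -0.0339  0.046 ]
hole1 [0.5861 0.0462 0.046 ]
hole2 [ 0.5778 -0.0007  0.046 ]
crTL [ 0.597  -0.0478  0.012 ]
crTR [ 0.5565 -0.2797  0.012 ]
crBL [ 0.4953 -0.0309  0.012 ]
```

```bash
python3 - <<'E'
from h import *
im=cv2.imread('pics/top0.png'); s=cv2.imread('pics/scene0.png')
cv2.imwrite('pics/fz.png',cv2.resize(im[0:300,352:512],None,fx=2,fy=2)); 
cv2.imwrite('pics/fs.png',cv2.resize(s[190:384,0:340],None,fx=2.3,fy=2.3))
E
```

```text
(no output)
```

View pics/fz.png

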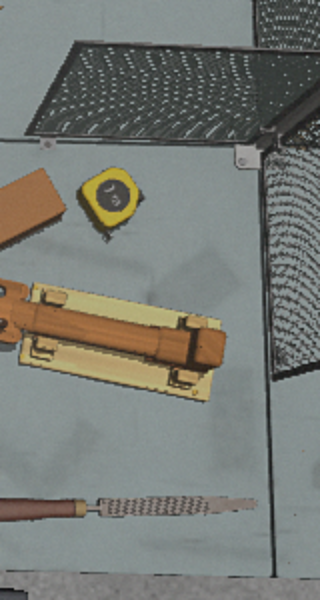

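View pics/fs.png

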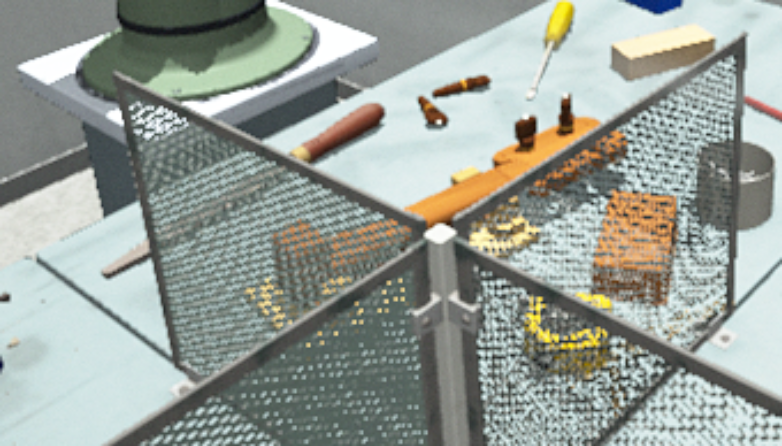

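```bash
python3 - <<'E'
from h import *
c=load('top0'); s=load('scene0')
g=lambda x,y:((x+.5)/2-.5+352,(y+.5)/2-.5)
f=lambda x,y:((x+.5)/2.3-.5,(y+.5)/2.3-.5+190)
p2=atz(c,*g(272,378),0); p1=atz(c,*g(30,135),0); pc=atz(c,*g(262,145),0); print(p2,p1,pc)
# heights: vertical above p -> match scene row
for p,px in((p2,f(118,75)),(p1,f(743,38)),(pc,f(440,232))):
    for z in (0,.15,.18,.2,.22,.25,.3): print(z,np.round(proj(s,[p[0],p[1],z])),end=' ')
    print(px)
E
```

```text
[ 0.48684471 -0.34380108  0.        ] [ 0.79229036 -0.04722018  0.        ] [ 0.78596279 -0.34181508  0.        ]
0 [ 75. 355.] 0.15 [ 60. 282.] 0.18 [ 56. 266.] 0.2 [ 54. 255.] 0.22 [ 52. 244.] 0.25 [ 48. 227.] 0.3 [ 41. 197.] (51.02173913043479, 222.32608695652175)
0 [315. 333.] 0.15 [319. 263.] 0.18 [319. 248.] 0.2 [320. 238.] 0.22 [320. 227.] 0.25 [321. 211.] 0.3 [323. 182.] (322.76086956521743, 206.23913043478262)
0 [200. 448.] 0.15 [193. 364.] 0.18 [191. 345.] 0.2 [190. 332.] 0.22 [189. 318.] 0.25 [187. 297.] 0.3 [184. 260.] (191.0217391304348, 290.5869565217391)
```

servo_tool([
  [5, 10, 35, 0.05, -1],
  [20, 40, 70, 0.12, -1],
  [40, 75, 100, 0.2, -1],
  [60, 110, 107, 0.3, -1],
  [80, 145, 107, 0.4, -1],
  [100, 180, 107, 0.5, -1],
  [115, 215, 107, 0.6, -1],
  [130, 250, 107, 0.68, -1],
  [145, 285, 107, 0.735, -1],
  [155, 320, 107, 0.735, -1],
], squeeze=40)

```text
clock: 0.98
position: [0.4009, -0.2525, 0.3001]
tool_rot: [3.141, -0.0, 1.143]
force: [1.3, -0.7, 0.5]
grip_width: 0.0852
```

servo_tool([
  [8, 37, 0, 0, -1],
  [16, 74, 0, 0, -1],
  [24, 111, 0, 0, -1],
  [32, 150, 0, 0, -1],
  [40, 190, 0, 0, -1],
  [48, 230, 0, 0, -1],
  [54, 270, -10, 0, -1],
  [60, 310, -25, 0, -1],
  [66, 350, -45, 0, -1],
  [72, 385, -65, 0, -1],
])

```text
clock: 1.82
position: [0.4714, 0.1287, 0.2367]
tool_rot: [3.141, -0.001, 1.138]
force: [1.7, -0.1, 0.5]
grip_width: 0.0854
```

servo_tool([
  [4, 35, -15, 0, -1],
  [8, 70, -30, 0, -1],
  [12, 105, -45, 0, -1],
  [15, 140, -60, 0, -1],
  [17, 170, -70, 0, -1],
  [17, 190, -75, 0, -1],
  [17, 198, -80, 0, -1],
  [17, 198, -85, 0, -1],
  [17, 198, -85, 0, -1],
  [17, 198, -85, 0, -1],
])

```text
clock: 2.65
position: [0.4888, 0.3229, 0.152]
tool_rot: [3.141, 0.001, 1.136]
force: [1.1, -0.1, 0.3]
grip_width: 0.0855
```

```bash
python3 - <<'E'
from h import *
o=bot.observe(); print(o['clock'],o['position'],o['tool_rot'])
snap('wrist','w1'); snap('top','top1')
E
```

```text
2.65 [0.48877829 0.32291084 0.15199539] [3.14122050e+00 8.86869916e-04 1.13627802e+00]
```

View pics/w1.png

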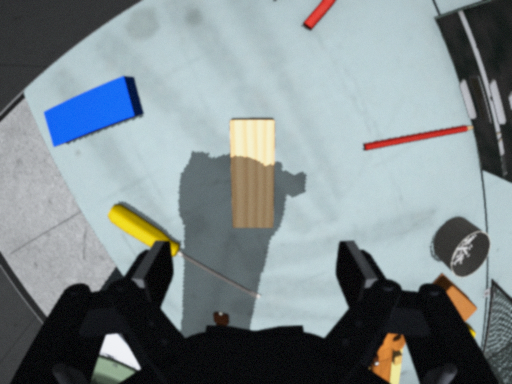

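```bash
python3 - <<'E'
from h import *
c=load('w1')
P=[atz(c,*p,0.03,True) for p in [(230.5,118),(274,118),(274,227.5),(232.5,227.5)]]
print(np.round(P,4),np.mean(P,0)); d=P[0]+P[1]-P[2]-P[3]; print(np.degrees(np.arctan2(d[1],d[0])),np.linalg.norm(d)/2)
print(bot.observe()['position'])
E
```

```text
[[0.4885 0.3836 0.03  ]
 [0.5284 0.3651 0.03  ]
 [0.4797 0.2541 0.03  ]
 [0.4373 0.2737 0.03  ]] [0.48348483 0.31913564 0.03      ]
65.6413635813309 0.12122873360324056
[0.48900868 0.32318437 0.15248641]
```

servo_tool([
  [0.5, 7.5, -20, 0.005, -1],
  [0.5, 7.5, -50, 0.005, -1],
  [0.5, 7.5, -80, 0.005, -1],
  [0.5, 7.5, -105, 0.005, -1],
  [0.5, 7.5, -125, 0.005, -1],
  [0.5, 7.5, -138, 0.005, -1],
  [0.5, 7.5, -144, 0.005, -1],
  [0.5, 7.5, -148, 0.005, -1],
  [0.5, 7.5, -149, 0.005, -1],
  [0.5, 7.5, -149, 0.005, -1],
])

```text
clock: 3.58
position: [0.4894, 0.3323, 0.0038]
tool_rot: [3.141, -0.001, 1.143]
force: [-1.1, 0.1, 0.3]
grip_width: 0.0851
```

servo_tool([
  [0, 0, 0, 0, -0.5],
  [0, 0, 0, 0, -0.3],
  [0, 0, 0, 0, -0.2],
  [0, 0, 0, 0, 0],
  [0, 0, 0, 0, 0.1],
  [0, 0, 0, 0, 0.3],
  [0, 0, 0, 0, 0.5],
  [0, 0, 0, 0, 1],
  [0, 0, 0, 0, 1],
  [0, 0, 0, 0, 1],
])

```text
clock: 4.42
position: [0.4889, 0.3321, 0.003]
tool_rot: [-3.141, 0.0, 1.143]
force: [0.9, 0.6, 0.8]
grip_width: 0.0001
```

```bash
python3 - <<'E'
from h import *
o=bot.observe(); print(o['clock'],o['position'],o['tool_rot'],o['grip_width'],o['force'])
snap('wrist','w2')
E
```

```text
4.4167 [0.48885161 0.33208621 0.00301097] [-3.14149747e+00  4.79680669e-07  1.14276964e+00] 0.00010216352311263915 [0.85035665 0.56025751 0.7721417 ]
```

View pics/w2.png

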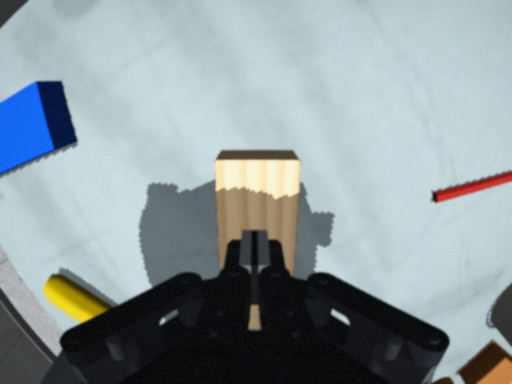

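```bash
python3 - <<'E'
from h import *
c=load('w2'); o=bot.observe()
print(c['T'].round(3))
p=o['position']; print(proj(c,p,True), proj(c,p+[0,0,.03],True))
print([atz(c,*q,0.03,True).round(4) for q in [(217,160),(299,160)]],[atz(c,*q,0.0,True).round(4) for q in [(217,150),(299,150)]])
for w in('w1',):
  c=load(w); print(c['T'].round(3),proj(c,[.48901,.32318,.1525],True))
snap('scene','s2'); snap('top','t2')
im=cv2.imread('pics/s2.png'); cv2.imwrite('pics/s2z.png',cv2.resize(im[150:270,200:360],None,fx=5,fy=5))
E
```

```text
[[ 0.911 -0.394 -0.127  0.52 ]
 [-0.413 -0.867 -0.28   0.405]
 [ 0.     0.307 -0.952  0.183]
 [ 0.     0.     0.     1.   ]]
(np.float64(256.81891954371906), np.float64(217.2501902424852)) (np.float64(257.259777779465), np.float64(238.36288559521915))
[array([0.4878, 0.3816, 0.03  ]), array([0.5274, 0.3637, 0.03  ])] [array([0.4844, 0.3829, 0.    ]), array([0.5314, 0.3616, 0.    ])]
[[ 0.908 -0.399 -0.129  0.52 ]
 [-0.419 -0.864 -0.28   0.395]
 [ 0.     0.308 -0.951  0.332]
 [ 0.     0.     0.     1.   ]] (np.float64(257.05093646685486), np.float64(217.04276664453053))
```

View pics/s2z.png

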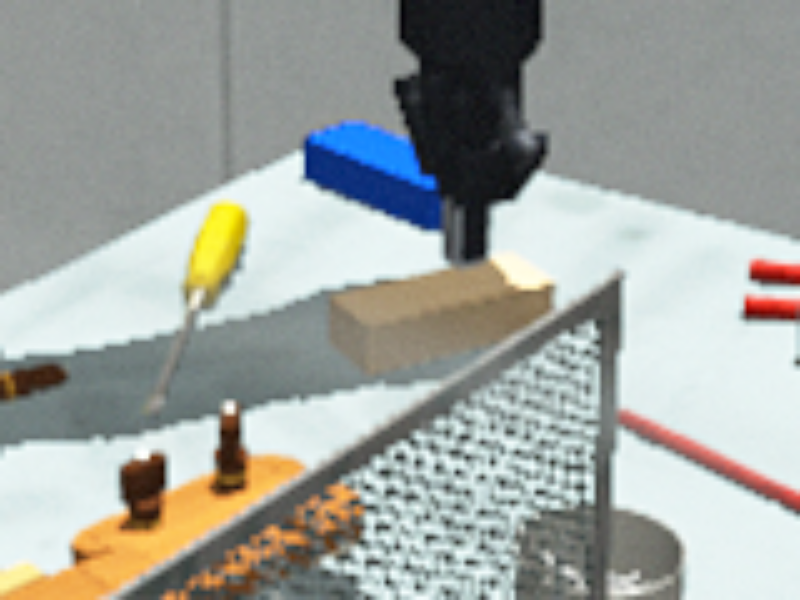

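View pics/t2.png

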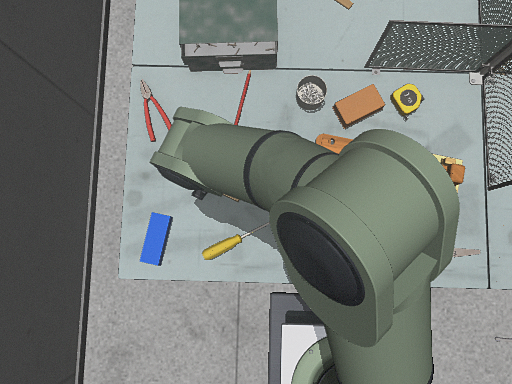

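```bash
python3 - <<'E'
from h import *
im=cv2.imread('pics/w2.png'); cv2.imwrite('pics/w2z.png',cv2.resize(im[140:350,180:340],None,fx=3.7,fy=2.8*1,interpolation=cv2.INTER_CUBIC))
E
```

```text
(no output)
```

View pics/w2z.png

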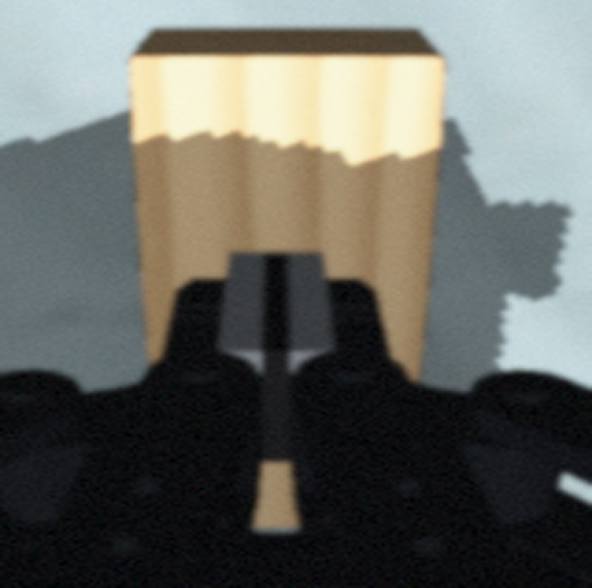

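The gripper shut fully without catching the block, so I'll lift straight up and look again.

servo_tool([
  [0, 0, 5, 0, 1],
  [0, 0, 15, 0, 1],
  [0, 0, 30, 0, 1],
  [0, 0, 45, 0, 1],
  [0, 0, 60, 0, 1],
  [0, 0, 70, 0, 1],
  [0, 0, 77, 0, 1],
  [0, 0, 77, 0, 1],
  [0, 0, 77, 0, 1],
  [0, 0, 77, 0, 1],
])

```text
clock: 5.4
position: [0.4886, 0.3318, 0.0794]
tool_rot: [-3.141, 0.001, 1.143]
force: [0.3, -0.1, -0.3]
grip_width: 0.0001
```

```bash
python3 - <<'E'
from h import *
o=bot.observe(); print(o['clock'],o['position'],o['tool_rot'],o['grip_width'],o['force'])
im,c=snap('wrist','w3')
im,c=snap('scene','s3');cv2.imwrite('pics/s3z.png',cv2.resize(im[150:270,200:360],None,fx=5,fy=5))
E
```

```text
5.4 [0.48864582 0.33180477 0.07944171] [-3.14121064e+00  7.24723936e-04  1.14277419e+00] 7.553306030217181e-05 [ 0.31847978 -0.11429659 -0.29461101]
```

View pics/w3.png

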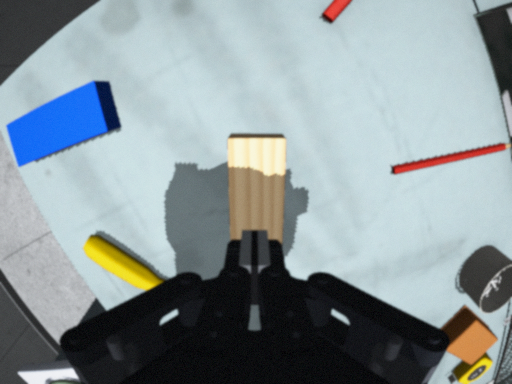

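View pics/s3z.png

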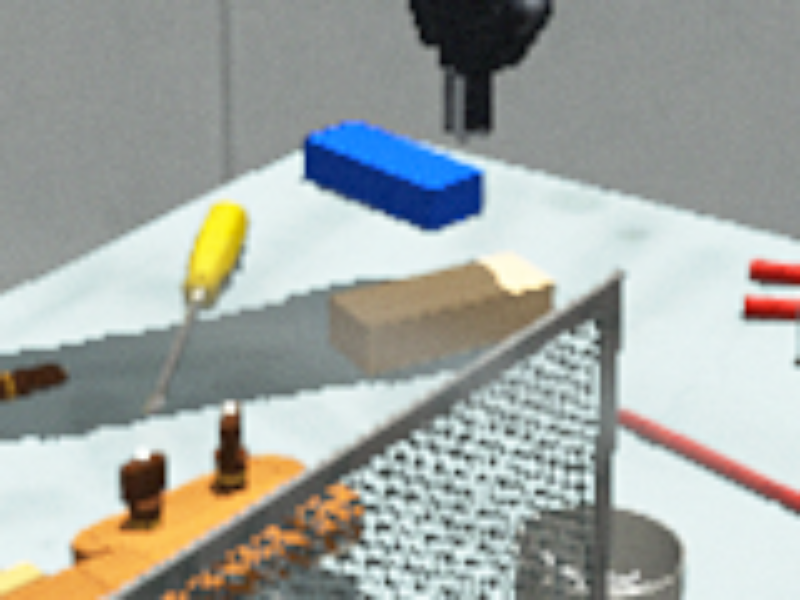

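```bash
python3 - <<'E'
from h import *
c=load('s3')
for z in (.0794,.09,.1,.11,.12): print(z,np.round(proj(c,[.4886,.3318,z]),1))
c=load('s2')
for z in (.003,.01,.02,.03,.04): print(z,np.round(proj(c,[.4889,.3321,z]),1))
# block corners in scene
for p in [(.4785,.2518,.03),(.5283,.3592,.03),(.4875,.3778,.03),(.4375,.2691,.03)]: print(np.round(proj(c,p),1))
c=load('top1');
E
```

```text
0.0794 [292.4 190.6]
0.09 [292.5 187.1]
0.1 [292.6 183.7]
0.11 [292.7 180.3]
0.12 [292.7 176.9]
0.003 [292.  215.6]
0.01 [292.1 213.4]
0.02 [292.2 210.2]
0.03 [292.2 206.9]
0.04 [292.3 203.7]
[272.3 216.2]
[309.4 207.2]
[300.7 201.4]
[264. 210.]
```

View pics/top1.png

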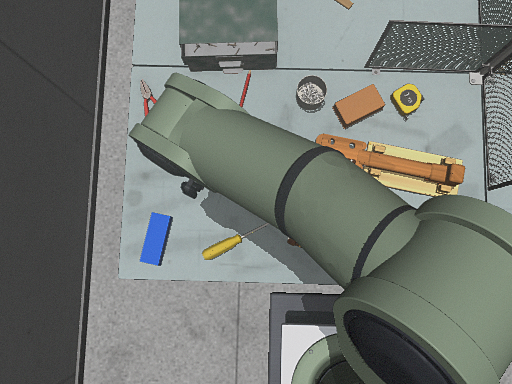

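```bash
python3 - <<'E'
from h import *
im=cv2.imread('pics/s3.png');cv2.imwrite('pics/a.png',cv2.resize(im[145:195,270:320],None,fx=11,fy=11,interpolation=cv2.INTER_NEAREST))
im=cv2.imread('pics/w3.png');cv2.imwrite('pics/b.png',cv2.resize(im[215:345,210:300],None,fx=4.5,fy=4.5,interpolation=cv2.INTER_NEAREST))
im=cv2.imread('pics/w1.png');cv2.imwrite('pics/b1.png',cv2.resize(im[230:384,60:460],None,fx=2,fy=2,interpolation=cv2.INTER_NEAREST))
E
```

```text
(no output)
```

View pics/a.png

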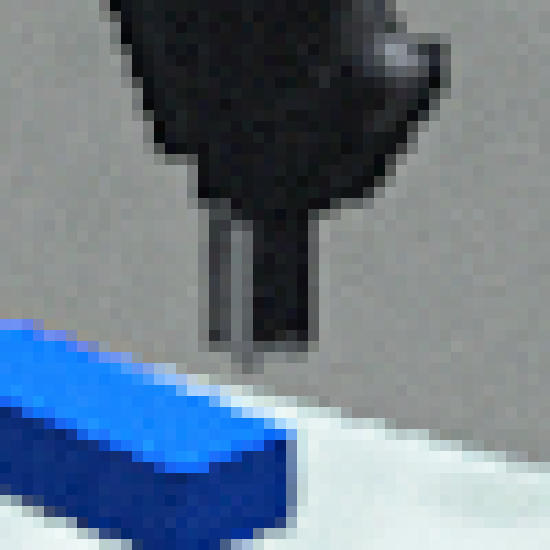

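View pics/b.png

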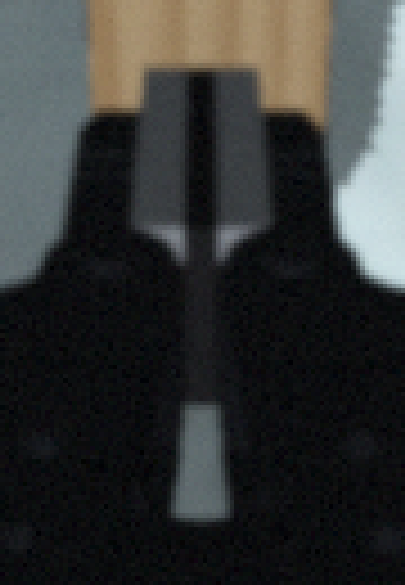

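```bash
python3 - <<'E'
from h import *
c=load('w3'); p=np.array([.48865,.3318,.0794]); tx=np.array([np.cos(1.1428),np.sin(1.1428),0])
for dz in (0,.01,.02,.03,.035,.04,.045,.05): print(dz,np.round(proj(c,p+tx*.011+[0,0,dz],True),1),np.round(proj(c,p+[0,0,dz],True),1))
c1=load('w1')
for dz in (0.04,.053): 
  for s in(-.0425,.0425): print(dz,np.round(proj(c1,np.array([.48901,.32318,.1525])+tx*.011+np.array([tx[1],-tx[0],0])*s+[0,0,dz],True),1))
E
```

```text
0 [256.9 201.6] [256.9 217.2]
0.01 [257.1 207.3] [257.  223.6]
0.02 [257.2 213.7] [257.1 230.6]
0.03 [257.4 220.7] [257.3 238.3]
0.035 [257.5 224.6] [257.4 242.5]
0.04 [257.6 228.6] [257.5 246.9]
0.045 [257.7 232.9] [257.5 251.6]
0.05 [257.8 237.5] [257.6 256.5]
0.04 [177.7 227.9]
0.04 [337.3 227.1]
0.053 [171.7 239.3]
0.053 [343.9 238.3]
```

View pics/b1.png

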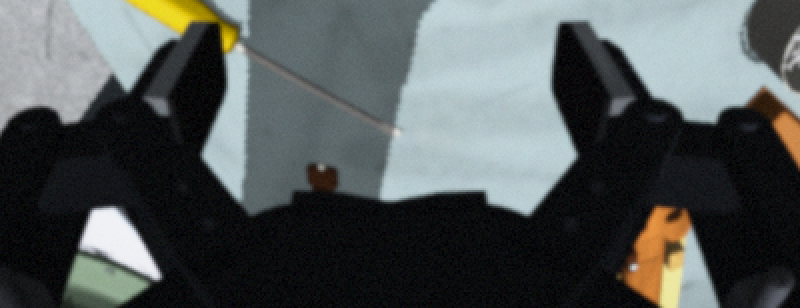

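The images from both cameras put the real fingertips about 41 mm above the reported TCP. I'll treat that as a tool-length bias and descend further, watching the force.

servo_tool([
  [0, 0, 0, 0, -1],
  [0, 0, 0, 0, -1],
  [0, 0, -10, 0, -1],
  [0, 0, -25, 0, -1],
  [0, 0, -45, 0, -1],
  [0, 0, -65, 0, -1],
  [0, 0, -80, 0, -1],
  [0, 0, -90, 0, -1],
  [0, 0, -95, 0, -1],
  [0, 0, -95, 0, -1],
])

```text
clock: 6.33
position: [0.4883, 0.3318, -0.016]
tool_rot: [-3.141, 0.001, 1.143]
force: [0.6, 0.3, -0.9]
grip_width: 0.0858
```

servo_tool([
  [0, 0, -2, 0, -1],
  [0, 0, -4, 0, -1],
  [0, 0, -7, 0, -1],
  [0, 0, -10, 0, -1],
  [0, 0, -13, 0, -1],
  [0, 0, -15, 0, -1],
  [0, 0, -17, 0, -1],
  [0, 0, -18, 0, -1],
  [0, 0, -18, 0, -1],
  [0, 0, -18, 0, -1],
])

```text
clock: 7.17
position: [0.4889, 0.3321, -0.033]
tool_rot: [-3.142, 0.0, 1.143]
force: [0.0, 0.4, 1.4]
grip_width: 0.0851
```

servo_tool([
  [0, 0, 0, 0, -0.5],
  [0, 0, 0, 0, -0.3],
  [0, 0, 0, 0, -0.2],
  [0, 0, 0, 0, 0],
  [0, 0, 0, 0, 0.1],
  [0, 0, 0, 0, 0.3],
  [0, 0, 0, 0, 0.5],
  [0, 0, 0, 0, 1],
  [0, 0, 0, 0, 1],
  [0, 0, 0, 0, 1],
])

```text
clock: 8.0
position: [0.489, 0.3321, -0.0327]
tool_rot: [3.141, -0.0, 1.143]
force: [-0.6, -1.7, 5.0]
grip_width: 0.0454
```

```bash
python3 - <<'E'
from h import *
o=bot.observe(); print(o['clock'],o['position'],o['tool_rot'],o['grip_width'],o['force'])
im,c=snap('wrist','w4')
im,c=snap('scene','s4');cv2.imwrite('pics/s4z.png',cv2.resize(im[150:270,200:360],None,fx=5,fy=5))
E
```

```text
8.0 [ 0.48900724  0.33212791 -0.03267773] [ 3.14135832e+00 -2.13130591e-04  1.14274171e+00] 0.04539465545210821 [-0.60103048 -1.66525244  4.97403789]
```

View pics/w4.png

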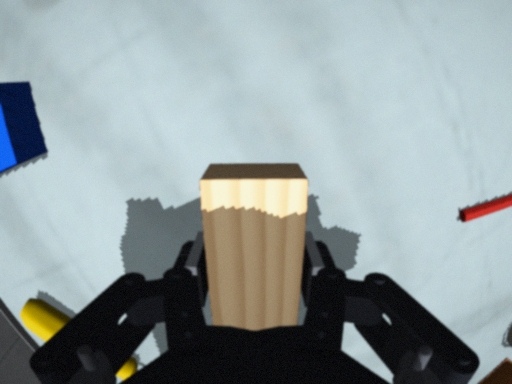

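View pics/s4z.png

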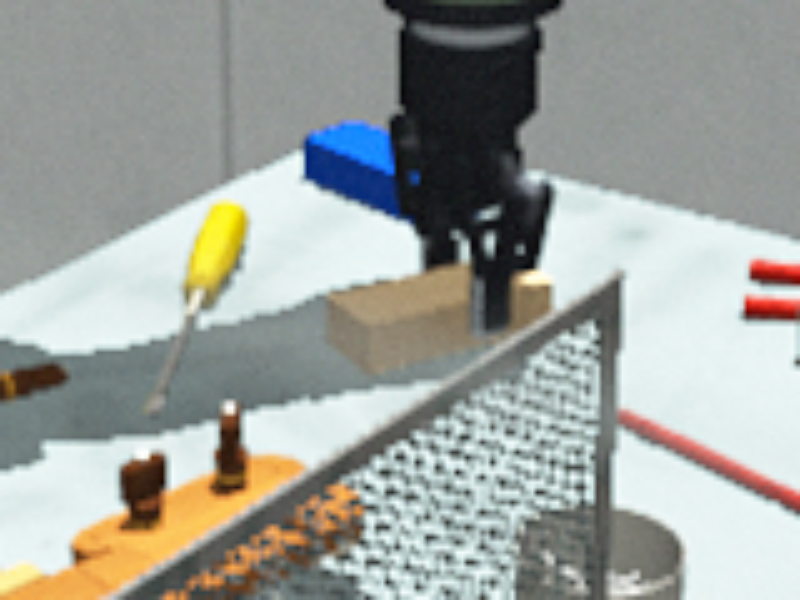

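```bash
python3 - <<'E'
from h import *
c=load('w4'); a=atz(c,201.5,180,.03,True);b=atz(c,307,180,.03,True); m=(a+b)/2
t=np.array([np.cos(1.1427),np.sin(1.1427)]); p=np.array([.4890,.3321]); print(a,b,np.linalg.norm(a-b),(m[:2]-p)@t, (m[:2]-p)@[t[1],-t[0]])
E
```

```text
[0.48569913 0.38211563 0.03      ] [0.52566812 0.36395912 0.03      ] 0.04389964303980265 0.04416912264911733 -0.0018166732705583047
```

servo_tool([
  [0, 0, 3, 0, 1],
  [0, 0, 8, 0, 1],
  [0, 0, 12, 0, 1],
  [15, -10, 12, 0.03, 1],
  [35, -25, 12, 0.08, 1],
  [55, -45, 12, 0.13, 1],
  [75, -70, 12, 0.18, 1],
  [90, -95, 12, 0.22, 1],
  [97, -115, 12, 0.25, 1],
  [98, -128, 12, 0.255, 1],
])

```text
clock: 8.93
position: [0.5884, 0.2009, -0.0209]
tool_rot: [3.141, 0.001, 1.396]
force: [0.8, -0.3, -1.7]
grip_width: 0.0451
```

servo_tool([
  [0, -10, 0, 0, 1],
  [0, -18, 0, 0, 1],
  [0, -20, 0, 0, 1],
  [0, -20, -3, 0, 1],
  [0, -20, -7, 0, 1],
  [0, -20, -10, 0, 1],
  [0, -20, -12, 0, 1],
  [0, -20, -12, 0, 1],
  [0, -20, -12, 0, 1],
  [0, -20, -12, 0, 1],
])

```text
clock: 9.77
position: [0.5864, 0.1851, -0.0327]
tool_rot: [-3.141, -0.0, 1.399]
force: [-4.9, -0.9, 10.4]
grip_width: 0.0453
```

```bash
python3 - <<'E'
from h import *
o=bot.observe(); print(o['clock'],o['position'],o['tool_rot'],o['grip_width'],o['force'])
im,c=snap('scene','s5');cv2.imwrite('pics/s5z.png',cv2.resize(im[170:290,200:360],None,fx=5,fy=5))
im,c=snap('top','t5');cv2.imwrite('pics/t5z.png',cv2.resize(im[100:220,200:360],None,fx=5,fy=5))
im,c=snap('wrist','w5')
E
```

```text
9.7667 [ 0.58643893  0.18514734 -0.03268887] [-3.14126704e+00 -2.01074835e-04  1.39879207e+00] 0.045263468936869965 [-4.88786207 -0.89682335 10.42815434]
```

View pics/s5z.png

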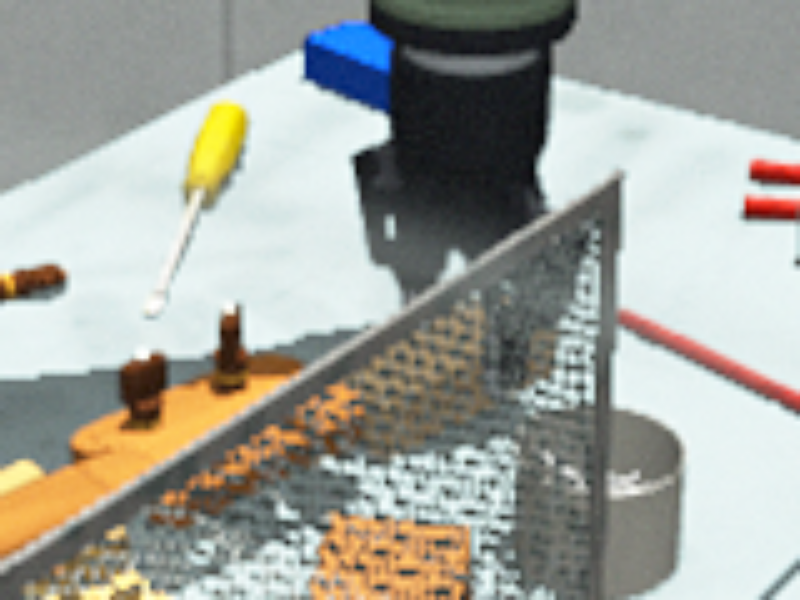

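View pics/t5z.png

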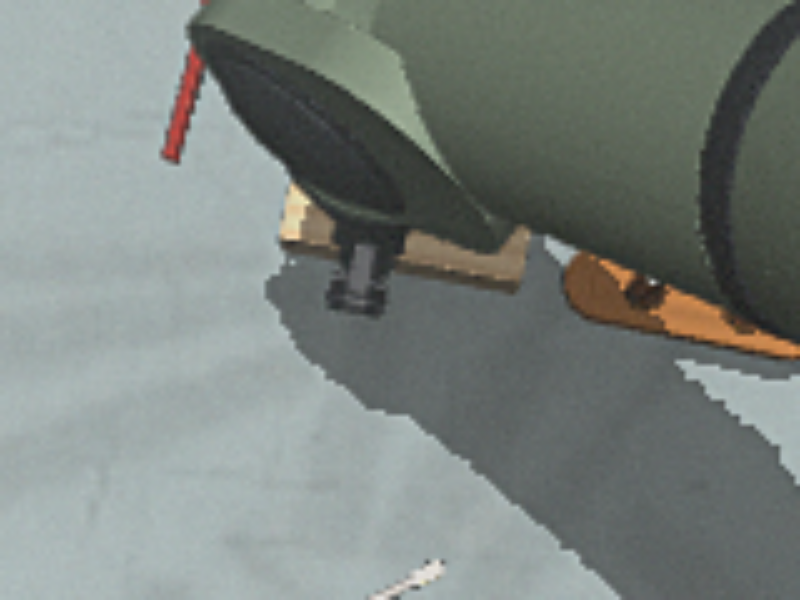

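View pics/w5.png

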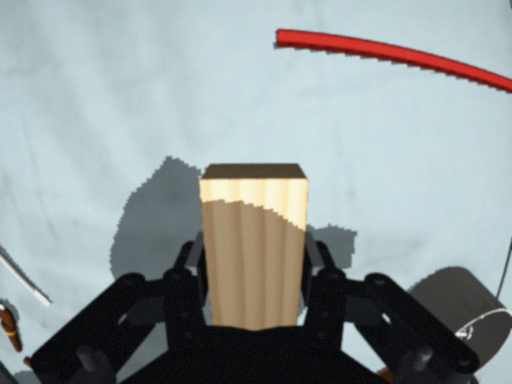

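```bash
python3 - <<'E'
from h import *
c=load('t5'); g=lambda x,y:((x+.5)/5-.5+200,(y+.5)/5-.5+100)
xn=np.array([.172,.985]);yn=np.array([-.985,.172]);o=np.array([.5481,-.0389])
for n,p,z in[('A',(282,242),.03),('B',(519,280),.03),('top right',(530,228),.03),('lobe',(565,285),.046),('lobe bottom',(590,316),.046)]:
    w=atz(c,*g(*p),z)[:2]; print(n,w,(w-o)@xn,(w-o)@yn)
p=np.array([.58644,.18515]); print((p-o)@xn,(p-o)@yn)
E
```

```text
A [0.56840178 0.22906852] 0.26744090227678075 0.02609333043587176
B [0.55244209 0.11341983] 0.15078186967125487 0.021922047742342573
top right [0.57837167 0.10844034] 0.15033696489300355 -0.004475053449064857
lobe [0.5472717  0.09265061] 0.12943488550532192 0.023442584613893327
lobe bottom [0.53248731 0.08053071] 0.11495387102722249 0.035920580993821984
0.22728373 0.0007717000000000691
```

servo_tool([
  [0, 0, 0.8, 0, 1],
  [-0.5, -3, 0.8, 0, 1],
  [-1.2, -7, 0.8, 0, 1],
  [-1.9, -11, 0.8, 0, 1],
  [-2.6, -15, 0.8, 0, 1],
  [-3.3, -19, 0.8, 0, 1],
  [-4, -23, 0.8, 0, 1],
  [-4.5, -26, 0.8, 0, 1],
  [-5, -28, 0.8, 0, 1],
  [-5, -28, 0.8, 0, 1],
])

```text
clock: 10.75
position: [0.5819, 0.1554, -0.0322]
tool_rot: [-3.142, 0.0, 1.397]
force: [0.1, 0.0, -1.4]
grip_width: 0.0453
```

```bash
python3 - <<'E'
from h import *
o=bot.observe(); print(o['clock'],o['position'],o['tool_rot'],o['grip_width'],o['force'],o['moment'])
im,c=snap('top','t6');cv2.imwrite('pics/t6z.png',cv2.resize(im[100:220,200:360],None,fx=5,fy=5))
im,c=snap('scene','s6');cv2.imwrite('pics/s6z.png',cv2.resize(im[170:290,200:360],None,fx=5,fy=5))
E
```

```text
10.75 [ 0.58186327  0.15544225 -0.03216359] [-3.14157808e+00  2.85442949e-04  1.39724657e+00] 0.045308870745799916 [ 0.0879649   0.03987959 -1.4059779 ] [-0.01879787 -0.033652    0.01262588]
```

View pics/t6z.png

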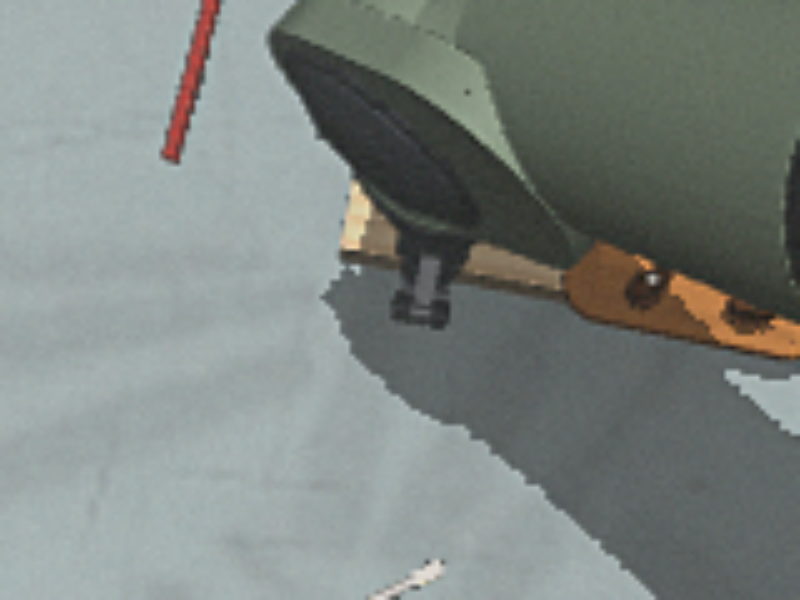

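View pics/s6z.png

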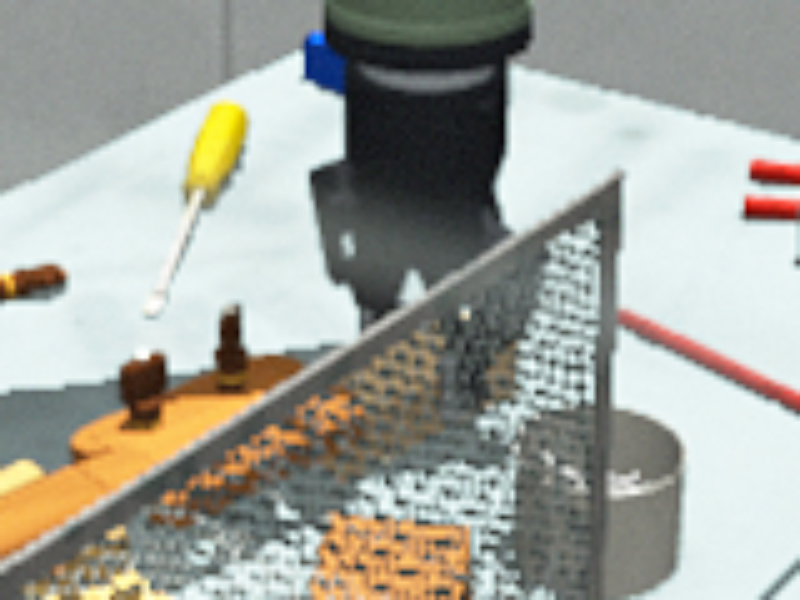

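servo_tool([
  [-0.6, -3, 0, 0, 1],
  [-1.1, -6, 0, 0, 1],
  [-1.5, -8.5, 0, 0, 1],
  [-1.6, -9.4, 0, 0, 1],
  [-1.6, -9.4, -0.4, 0, 1],
  [-1.6, -9.4, -0.8, 0, 1],
  [-1.6, -9.4, -0.8, 0, 1],
  [-1.6, -9.4, -0.8, 0, 0],
  [-1.6, -9.4, -0.8, 0, -0.5],
  [-1.6, -9.4, -0.8, 0, -1],
])

```text
clock: 11.68
position: [0.5804, 0.1469, -0.0329]
tool_rot: [3.141, -0.0, 1.398]
force: [-0.0, -0.9, -0.0]
grip_width: 0.068
```

servo_tool([
  [0, 0, 0, 0, -1],
  [0, 0, 0, 0, -1],
  [0, 0, 10, 0, -1],
  [0, 0, 30, 0, -1],
  [0, 0, 55, 0, -1],
  [0, 0, 85, 0, -1],
  [0, 10, 110, 0, -1],
  [0, 20, 120, 0, -1],
  [0, 20, 120, 0, -1],
  [0, 20, 120, 0, -1],
])

```text
clock: 12.52
position: [0.5803, 0.1671, 0.0874]
tool_rot: [3.141, -0.0, 1.399]
force: [-0.8, -0.1, -1.5]
grip_width: 0.0856
```

```bash
python3 - <<'E'
from h import *
o=bot.observe(); print(o['clock'],o['position'],o['tool_rot'],o['grip_width'],o['force'],o['moment'])
im,c=snap('wrist','w7')
im,c=snap('top','t7');cv2.imwrite('pics/t7z.png',cv2.resize(im[100:220,200:360],None,fx=5,fy=5))
E
```

```text
12.5167 [0.58028492 0.16705136 0.08737949] [ 3.14088761e+00 -2.12875639e-04  1.39862582e+00] 0.08557850666362242 [-0.81621189 -0.07733122 -1.46422031] [-0.02420095 -0.01598195 -0.02437813]
```

View pics/w7.png

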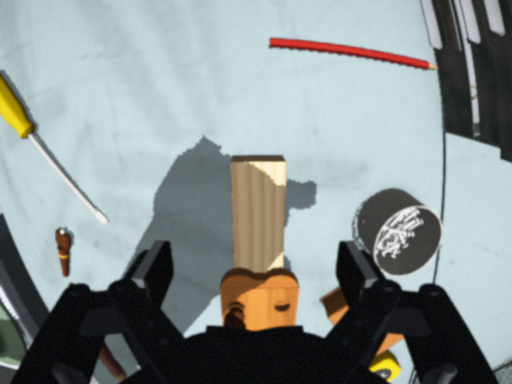

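View pics/t7z.png

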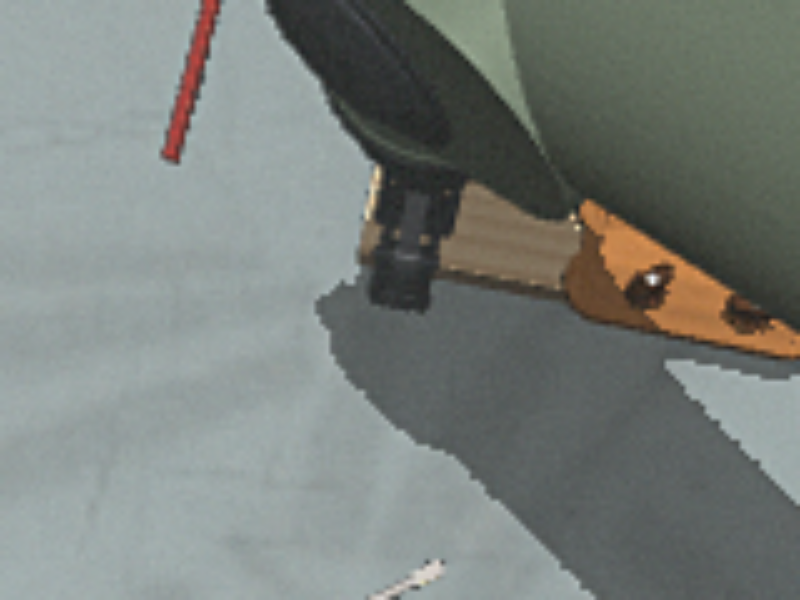

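servo_tool([
  [0, -5, 20, 0, -1],
  [-5, -25, 33, 0, -1],
  [-11, -50, 33, 0, -1],
  [-18, -75, 33, 0, -1],
  [-26, -100, 33, 0, -1],
  [-35, -125, 33, 0, -1],
  [-43, -147, 33, 0, -1],
  [-48, -162, 33, 0, -1],
  [-50, -167, 33, 0, -1],
  [-50, -167, 33, 0, -1],
])

```text
clock: 13.45
position: [0.5295, -0.002, 0.1192]
tool_rot: [-3.14, 0.001, 1.395]
force: [0.6, -0.3, -0.0]
grip_width: 0.0853
```

```bash
python3 - <<'E'
from h import *
o=bot.observe(); print(o['clock'],o['position'],o['tool_rot'],o['grip_width'],o['force'])
im,c=snap('wrist','w8'); cv2.imwrite('pics/w8z.png',cv2.resize(im[80:330,130:390],None,fx=2.3,fy=2.3,interpolation=cv2.INTER_CUBIC))
c7=load('w7')
xn=np.array([.172,.985]);yn=np.array([-.985,.172]);o=np.array([.5481,-.0389])
for p,z in[((231.5,160.5),.03),((285,160.5),.03),((234,272),.03),((284,270),.03)]:
    w=atz(c7,*p,z,True)[:2]; print(w,(w-o)@xn,(w-o)@yn)
E
```

```text
13.45 [ 0.52952219 -0.00201437  0.11923275] [-3.14007761e+00  7.63769817e-04  1.39543132e+00] 0.08528262418964594 [ 0.61494433 -0.27978313 -0.0275045 ]
[0.5647748  0.19591843] 0.23416421888500683 0.023964094351671798
[0.60801544 0.18850449] 0.23429887460450782 -0.019903133827726037
[0.54580089 0.08962009] 0.12619684645609655 0.024370078894509983
[0.59313474 0.08362487] 0.12843297018319355 -0.02328494216817766
```

View pics/w8z.png

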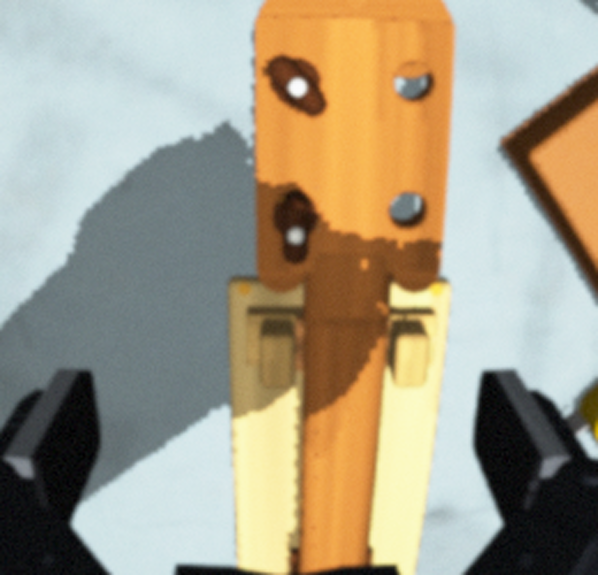

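```bash
python3 - <<'E'
from h import *
c=load('w8'); g=lambda x,y:((x+.5)/2.3-.5+130,(y+.5)/2.3-.5+80)
W=lambda p,z:atz(c,*g(*p),z,True)[:2]
b=W((297,88),.087);f=W((296,236),.0825); print('balls',b,f, np.degrees(np.arctan2(*(b-f)[::-1])),np.linalg.norm(b-f))
h1=W((412,82),.046);h2=W((407,208),.046);print(h1,h2,np.degrees(np.arctan2(*(h1-h2)[::-1])))
e1=W((269,66),.0835);e2=W((322,112),.0835);print(e1,e2,np.linalg.norm(e1-e2),np.degrees(np.arctan2(*(e1-e2)[::-1])))
im=cv2.imread('pics/w8.png'); cv2.imwrite('pics/w8p.png',cv2.resize(im[98:140,240:280],None,fx=14,fy=14,interpolation=cv2.INTER_CUBIC))
E
```

```text
balls [0.54191648 0.05930349] [0.53333218 0.01087468] 79.94838064292678 0.04918374349371222
[0.58458002 0.05147887] [0.57611756 0.00362341] 79.97183962595186
[0.53449679 0.0674059 ] [0.54840342 0.05015714] 0.022156577791510784 128.87711734103883
```

View pics/w8p.png

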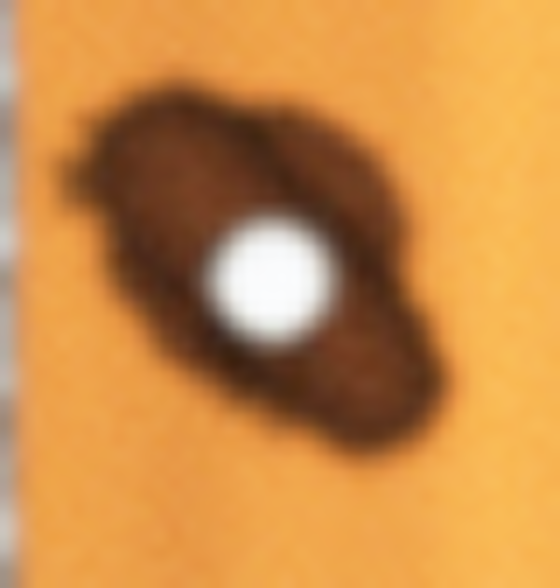

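servo_tool([
  [2, 8, 0, 0.1, 0.2],
  [4, 18, 0, 0.21, 0.2],
  [6, 28, -5, 0.32, 0.2],
  [8, 38, -12, 0.43, 0.2],
  [10, 48, -20, 0.54, 0.2],
  [12, 54, -30, 0.65, 0.2],
  [13.5, 58, -40, 0.75, 0.2],
  [13.5, 60, -46, 0.83, 0.2],
  [13.5, 60, -49, 0.83, 0.2],
  [13.5, 60, -49, 0.83, 0.2],
])

```text
clock: 14.33
position: [0.5434, 0.0608, 0.0702]
tool_rot: [-3.141, -0.002, 2.226]
force: [-0.8, 0.3, 0.3]
grip_width: 0.0342
```

```bash
python3 - <<'E'
from h import *
o=bot.observe(); print(o['clock'],o['position'],o['tool_rot'],o['grip_width'],o['force'],o['moment'],o['qpos'])
im,c=snap('wrist','w9'); 
print(proj(c,[.5430,.058,.087],True),proj(c,[.543,.058,.073],True))
cv2.imwrite('pics/w9z.png',cv2.resize(im[150:350,130:390],None,fx=3,fy=3,interpolation=cv2.INTER_CUBIC))
im,c=snap('scene','s9');cv2.imwrite('pics/s9z.png',cv2.resize(im[170:290,200:300],None,fx=5,fy=5))
E
```

```text
14.3333 [0.54338391 0.06076302 0.07020727] [-3.14095612e+00 -1.51420683e-03  2.22636250e+00] 0.03420072804169796 [-0.75098898  0.32742655  0.34878299] [ 0.01732781 -0.03472619 -0.00699579] [ 0.35839609  0.69677479 -0.82451673  1.87927906  0.66489788  0.86628484
 -0.1488558 ]
(np.float64(252.11184253779163), np.float64(233.50505625848078)) (np.float64(252.23603070152024), np.float64(223.93053575035577))
```

View pics/w9z.png

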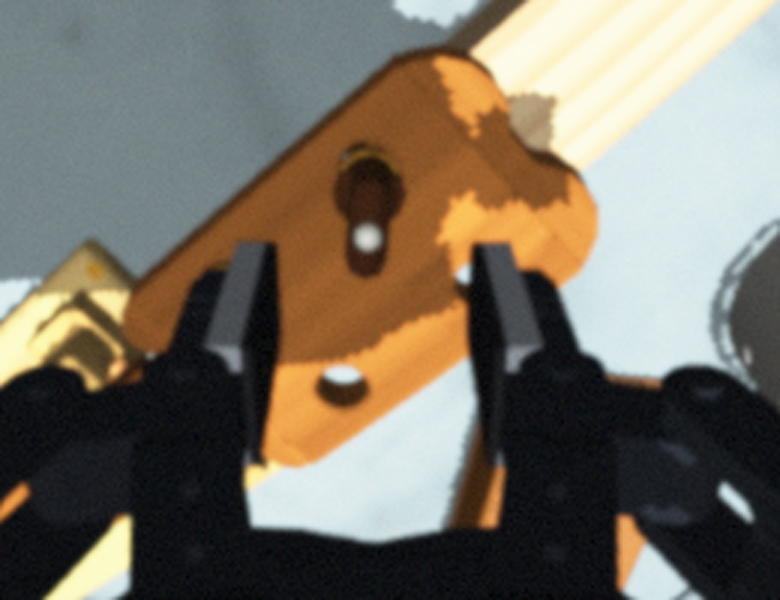

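View pics/s9z.png

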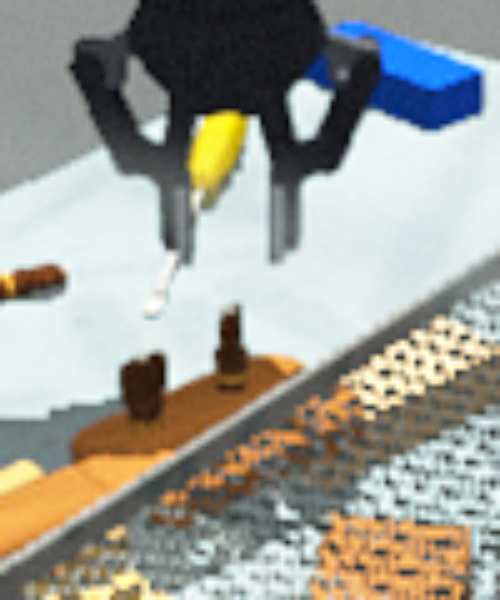

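```bash
python3 - <<'E'
from h import *
c=load('w9'); b=atz(c,(367.5)/3-.5+130,(237.5)/3-.5+150,.087,True); print(b)
p=np.array([.5434,.0608]); t=np.array([np.cos(2.226),np.sin(2.226)]); r=np.array([t[1],-t[0]]); print((b[:2]-p)@t,(b[:2]-p)@r)
tip=p; 
for dz in(.041,.043):
  for s in (-.017,.017):print(dz,np.round(proj(c,[*(p+t*.011+r*s),.0702+dz],True),1))
E
```

```text
[0.54093262 0.06058192 0.087     ]
0.0013305009743782004 -0.0020893239697318293
0.041 [223.2 231.9]
0.041 [288.2 232. ]
0.043 [222.8 233.7]
0.043 [288.6 233.7]
```

servo_tool([
  [-1.4, 0.2, -5, 0, 0.2],
  [-1.4, 0.2, -13, 0, 0.2],
  [-1.4, 0.2, -22, 0, 0.2],
  [-1.4, 0.2, -31, 0, 0.2],
  [-1.4, 0.2, -39, 0, 0.2],
  [-1.4, 0.2, -45, 0, 0.2],
  [-1.4, 0.2, -50, 0, 0.2],
  [-1.4, 0.2, -52.5, 0, 0.2],
  [-1.4, 0.2, -53, 0, 0.2],
  [-1.4, 0.2, -53, 0, 0.2],
])

```text
clock: 15.27
position: [0.5424, 0.0599, 0.018]
tool_rot: [-3.142, -0.0, 2.228]
force: [-0.5, 1.0, -0.1]
grip_width: 0.0337
```

```bash
python3 - <<'E'
from h import *
o=bot.observe(); print(o['clock'],o['position'],o['tool_rot'],o['grip_width'],o['force'],o['moment'])
im,c=snap('wrist','w10'); 
cv2.imwrite('pics/w10z.png',cv2.resize(im[150:350,130:390],None,fx=3,fy=3,interpolation=cv2.INTER_CUBIC))
im,c=snap('scene','s10');cv2.imwrite('pics/s10z.png',cv2.resize(im[170:290,200:300],None,fx=5,fy=5))
E
```

```text
15.2667 [0.54240607 0.05990358 0.01803503] [-3.14156502e+00 -3.75647099e-05  2.22775943e+00] 0.03372217554612615 [-0.54098106  1.02127125 -0.14444717] [-0.0278377   0.00767134  0.03141459]
```

View pics/w10z.png

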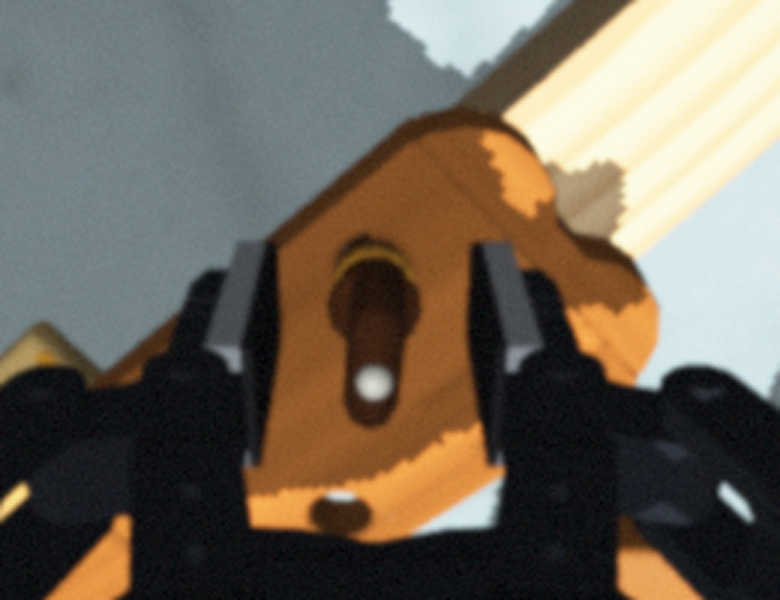

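View pics/s10z.png

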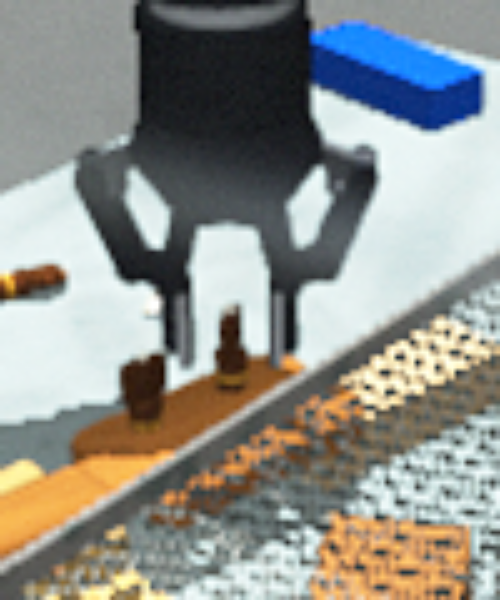

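```bash
python3 - <<'E'
from h import *
c=load('w10'); b=atz(c,(374.5)/3-.5+130,(383.5)/3-.5+150,.087,True)
p=np.array([.5424,.0599]); t=np.array([np.cos(2.228),np.sin(2.228)]); r=np.array([t[1],-t[0]]); print(b,(b[:2]-p)@t,(b[:2]-p)@r)
E
```

```text
[0.54059424 0.06113416 0.087     ] 0.0020802412943543842 -0.0006756715691327956
```

```bash
python3 - <<'E'
from h import *
c=load('scene0'); im=cv2.imread('pics/scene0.png')
g=cv2.cvtColor(im,cv2.COLOR_BGR2GRAY)[222:240,235:255]; print(g[:, :])
b=atz(c,(467.5)/3.2-.5+100,(213.5)/3.2-.5+165,.087); print(b)
E
```

```text
[[166 197 227 224 224 224 226 224 226 225 224 226 226 224 223 225 221 221
  218 219]
 [160 231 226 225 226 225 228 228 228 229 227 228 225 226 224 224 220 224
  225 223]
 [206 230 229 228 228 230 230 229 229 230 228 226 226 222 224 221 223 223
  226 226]
 [235 231 231 230 231 231 231 230 228 227 226 223 222 223 223 222 224 225
  224 224]
 [233 232 234 232 230 230 230 226 224 223 222 224 223 223 222 223 223 223
  225 224]
 [232 232 231 231 232 231 228 225 221 221 221 222 221 221 220 223 222 222
  221 222]
 [229 230 230 229 229 227 226 225 221 222 220 221 221 221 218 221 222 223
  223 222]
 [229 227 227 225 225 225 225 228 227 224 222 220 221 220 220 219 221 222
  221 216]
 [224 220 222 221 220 218 225 227 228 233 240 232 195 202 222 222 220 221
  219 218]
 [222 218 219 223 220 219 220 223 222 220 251 247 133 177 224 221 221 219
  219 222]
 [220 223 220 218 219 217 221 222 210 176 210 210 101 176 229 225 224 225
  222 220]
 [222 219 222 219 218 216 221 223 204 122  74  76  58 167 235 231 230 227
  223 222]
 [217 220 223 224 220 219 219 222 191  74  71  72  64 169 238 233 230 229
  228 225]
 [217 218 220 223 222 220 220 222 193  56  55  52  43 166 238 232 231 231
  229 227]
 [220 217 217 219 218 217 222 227 186  16  34  37  13 155 237 232 232 231
  232 230]
 [219 215 214 216 216 219 220 231 188  36  28  30  31 163 235 229 231 229
  232 232]
 [221 218 218 219 219 222 220 228 194  53  31  36  42 156 227 230 228 232
  232 235]
 [224 219 220 220 219 222 224 217 153  41  28  29  45 109 197 232 228 231
  230 232]]
[0.5429798  0.06036008 0.087     ]
```

servo_tool([
  [-0.6, 0.8, 0, 0, 0.2],
  [-0.6, 0.8, 0, 0, 0.3],
  [-0.6, 0.8, 0, 0, 0.4],
  [-0.6, 0.8, 0, 0, 0.5],
  [-0.6, 0.8, 0, 0, 0.6],
  [-0.6, 0.8, 0, 0, 0.7],
  [-0.6, 0.8, 0, 0, 0.8],
  [-0.6, 0.8, 0, 0, 0.9],
  [-0.6, 0.8, 0, 0, 1],
  [-0.6, 0.8, 0, 0, 1],
], squeeze=50)

```text
clock: 16.2
position: [0.5418, 0.0608, 0.0181]
tool_rot: [3.141, -0.0, 2.228]
force: [-0.6, 1.1, 1.4]
grip_width: 0.0098
```

```bash
python3 - <<'E'
from h import *
o=bot.observe(); print(o['clock'],o['position'],o['tool_rot'],o['grip_width'],o['force'],o['moment'])
im,c=snap('wrist','w11'); 
cv2.imwrite('pics/w11z.png',cv2.resize(im[150:350,130:390],None,fx=3,fy=3,interpolation=cv2.INTER_CUBIC))
E
```

```text
16.2 [0.54184858 0.0607684  0.01810249] [ 3.14140315e+00 -3.95743737e-06  2.22781427e+00] 0.00983376725650813 [-0.63111694  1.08850511  1.3958433 ] [ 0.12014489 -0.03084267  0.00433608]
```

View pics/w11z.png

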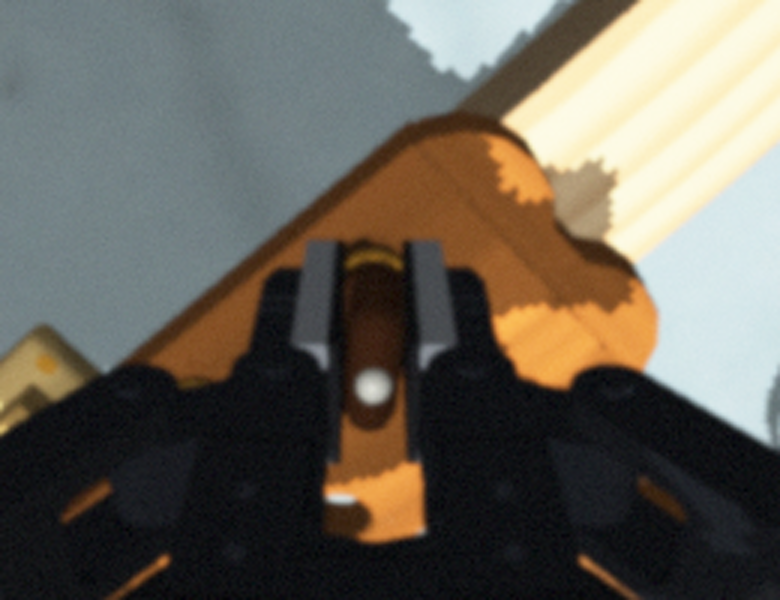

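servo_tool([
  [0, 0, -0.2, -0.08, 1],
  [0, 0, -0.4, -0.18, 1],
  [0, 0, -0.6, -0.28, 1],
  [0, 0, -0.8, -0.38, 1],
  [0, 0, -1.0, -0.48, 1],
  [0, 0, -1.2, -0.58, 1],
  [0, 0, -1.4, -0.68, 1],
  [0, 0, -1.6, -0.78, 1],
  [0, 0, -1.8, -0.86, 1],
  [0, 0, -1.8, -0.9, 1],
])

```text
clock: 17.08
position: [0.5421, 0.0612, 0.0165]
tool_rot: [3.141, -0.001, 1.323]
force: [1.1, 2.9, 1.8]
grip_width: 0.0104
```

```bash
python3 - <<'E'
from h import *
o=bot.observe(); print(o['clock'],o['position'],o['tool_rot'],o['grip_width'],o['force'],o['moment'])
im,c=snap('wrist','w12'); 
cv2.imwrite('pics/w12z.png',cv2.resize(im[150:350,130:390],None,fx=3,fy=3,interpolation=cv2.INTER_CUBIC))
E
```

```text
17.0833 [0.5421236  0.06123257 0.0164568 ] [ 3.14093895e+00 -6.77794914e-04  1.32341613e+00] 0.010420775410038434 [1.10770633 2.88525293 1.77384468] [ 0.48841032 -0.22089755  0.08172204]
```

View pics/w12z.png

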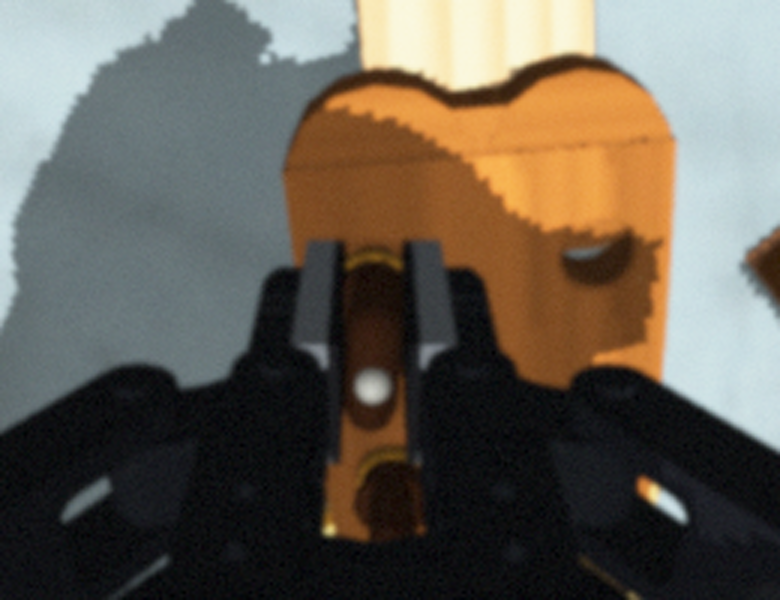

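servo_tool([
  [0, 0, -0.1, -0.1, 1],
  [0, 0, -0.2, -0.2, 1],
  [0, 0, -0.3, -0.3, 1],
  [0, 0, -0.4, -0.4, 1],
  [0, 0, -0.5, -0.5, 1],
  [0, 0, -0.6, -0.6, 1],
  [0, 0, -0.7, -0.65, 1],
  [0, 0, -0.75, -0.6, 1],
  [0, 0, -0.8, -0.5, 1],
  [0, 0, -0.9, -0.4, 1],
])

```text
clock: 17.97
position: [0.5422, 0.0609, 0.0156]
tool_rot: [3.141, -0.001, 0.934]
force: [1.4, 2.2, 2.4]
grip_width: 0.0098
```

servo_tool([
  [0, 0, -0.1, 0.1, 1],
  [0, 0, -0.2, 0.2, 1],
  [0, 0, -0.3, 0.3, 1],
  [0, 0, -0.4, 0.4, 1],
  [0, 0, -0.5, 0.5, 1],
  [0, 0, -0.6, 0.6, 1],
  [0, 0, -0.7, 0.7, 1],
  [0, 0, -0.8, 0.8, 1],
  [0, 0, -0.9, 0.9, 1],
  [0, 0, -1.0, 1.0, 1],
])

```text
clock: 18.8
position: [0.5417, 0.0611, 0.0145]
tool_rot: [3.141, -0.0, 1.934]
force: [-1.3, 2.6, 3.6]
grip_width: 0.01
```

```bash
python3 - <<'E'
from h import *
o=bot.observe(); print(o['clock'],o['position'],o['tool_rot'],o['grip_width'],o['force'],o['moment'],o['qpos'])
im,c=snap('wrist','w13'); 
cv2.imwrite('pics/w13z.png',cv2.resize(im[150:350,130:390],None,fx=3,fy=3,interpolation=cv2.INTER_CUBIC))
im,c=snap('scene','s13');cv2.imwrite('pics/s13z.png',cv2.resize(im[200:270,200:280],None,fx=8,fy=8,interpolation=cv2.INTER_CUBIC))
E
```

```text
18.8 [0.54174031 0.0611253  0.01445888] [ 3.14133361e+00 -4.78394449e-04  1.93426787e+00] 0.010014728805098187 [-1.3407366   2.63978694  3.64085269] [ 0.43385754  0.32916843 -0.10964071] [ 0.27018218  0.75037844 -0.69416818  1.91251075  0.70377724  0.73889311
 -0.47345832]
```

View pics/w13z.png

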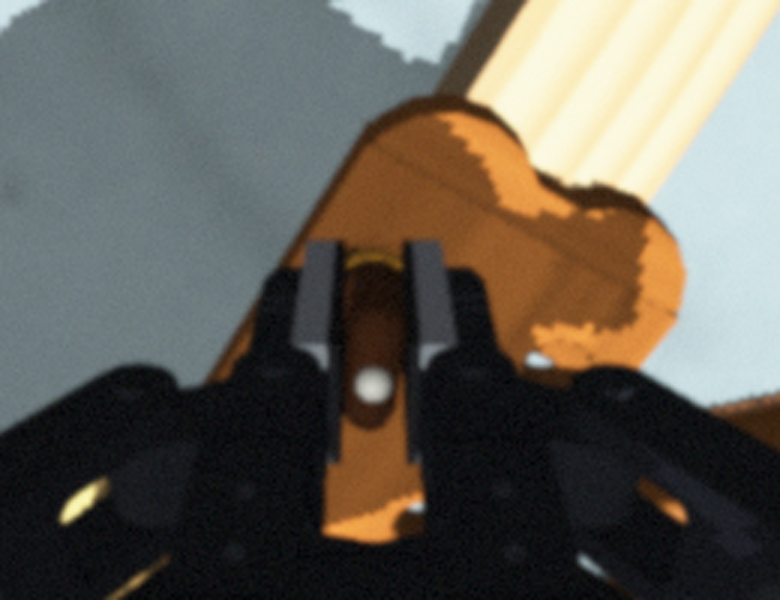

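View pics/s13z.png

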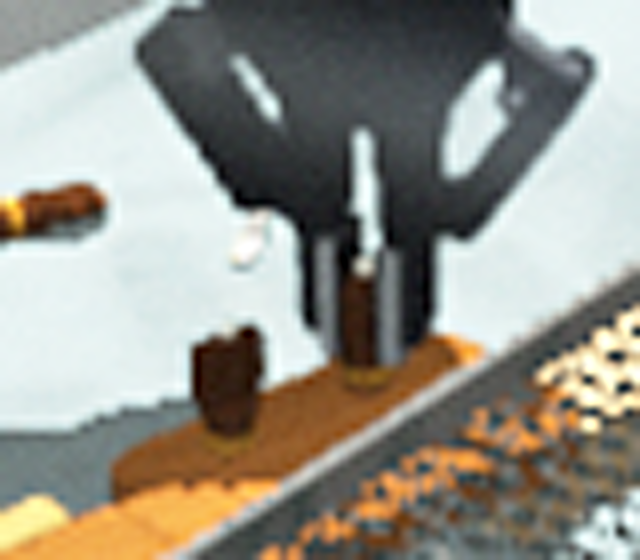

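servo_tool([
  [0, 0, -0.1, 0.1, 1],
  [0, 0, -0.2, 0.2, 1],
  [0, 0, -0.3, 0.28, 1],
  [0, 0, -0.35, 0.2, 1],
  [0, 0, -0.45, 0.1, 1],
  [0, 0, -0.55, 0, 1],
  [0, 0, -0.65, -0.1, 1],
  [0, 0, -0.75, -0.2, 1],
  [0, 0, -0.85, -0.3, 1],
  [0, 0, -0.95, -0.4, 1],
])

```text
clock: 19.73
position: [0.5424, 0.0611, 0.0137]
tool_rot: [3.14, -0.001, 1.52]
force: [1.1, 3.8, 3.2]
grip_width: 0.0097
```

servo_tool([
  [0, 0, -0.1, -0.1, 1],
  [0, 0, -0.2, -0.2, 1],
  [0, 0, -0.3, -0.3, 1],
  [0, 0, -0.4, -0.4, 1],
  [0, 0, -0.5, -0.5, 1],
  [0, 0, -0.6, -0.6, 1],
  [0, 0, -0.65, -0.65, 1],
  [0, 0, -0.7, -0.55, 1],
  [0, 0, -0.8, -0.45, 1],
  [0, 0, -0.9, -0.35, 1],
])

```text
clock: 20.57
position: [0.5421, 0.0611, 0.013]
tool_rot: [3.141, -0.001, 1.179]
force: [-3.2, 2.9, 8.1]
grip_width: 0.01
```

```bash
python3 - <<'E'
from h import *
o=bot.observe(); print(o['clock'],o['position'],o['tool_rot'],o['grip_width'],o['force'],o['moment'])
im,c=snap('wrist','w14'); 
cv2.imwrite('pics/w14z.png',cv2.resize(im[150:350,130:390],None,fx=3,fy=3,interpolation=cv2.INTER_CUBIC))
im,c=snap('scene','s14');cv2.imwrite('pics/s14z.png',cv2.resize(im[200:270,200:280],None,fx=8,fy=8,interpolation=cv2.INTER_CUBIC))
E
```

```text
20.5667 [0.54214378 0.06107526 0.01295886] [ 3.14075226e+00 -5.00302872e-04  1.17944003e+00] 0.009995785796010105 [-3.22414991  2.94114539  8.08643239] [ 0.63016556  0.54238121 -0.15110602]
```

View pics/w14z.png

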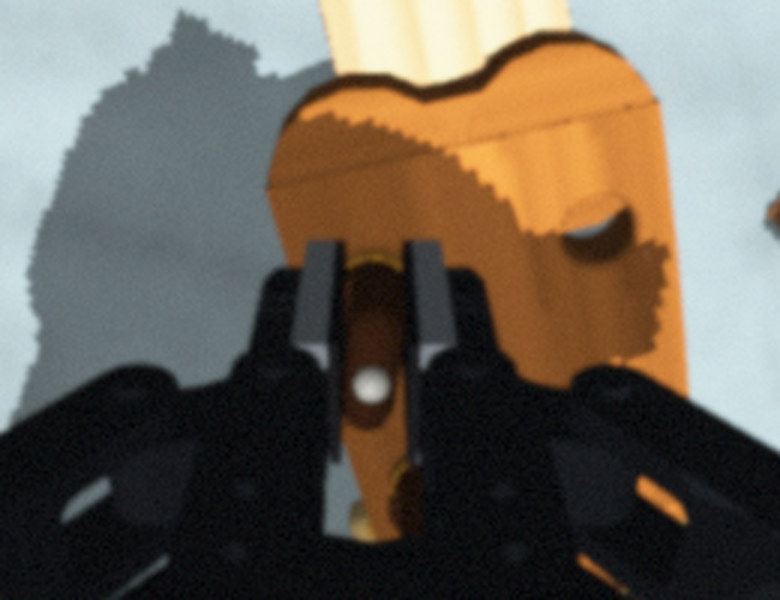

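View pics/s14z.png

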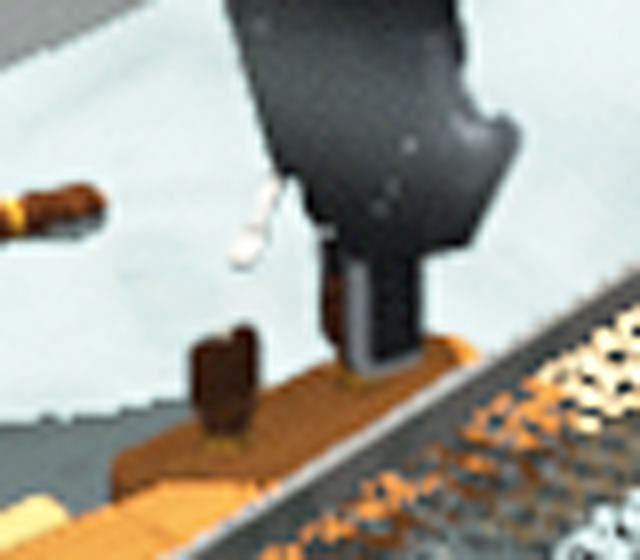

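servo_tool([
  [0, 0, 0, 0.1, 1],
  [0, 0, -0.05, 0.2, 1],
  [0, 0, -0.1, 0.3, 1],
  [0, 0, -0.15, 0.4, 1],
  [0, 0, -0.2, 0.5, 1],
  [0, 0, -0.25, 0.6, 1],
  [0, 0, -0.3, 0.7, 1],
  [0, 0, -0.35, 0.8, 1],
  [0, 0, -0.4, 0.9, 1],
  [0, 0, -0.4, 0.95, 1],
])

```text
clock: 21.5
position: [0.5413, 0.0607, 0.0121]
tool_rot: [-3.141, -0.0, 2.13]
force: [-4.4, 1.0, 7.6]
grip_width: 0.0098
```

servo_tool([
  [0, 0, 0, -0.1, 1],
  [0, 0, -0.05, -0.2, 1],
  [0, 0, -0.1, -0.3, 1],
  [0, 0, -0.15, -0.4, 1],
  [0, 0, -0.2, -0.5, 1],
  [0, 0, -0.25, -0.6, 1],
  [0, 0, -0.3, -0.7, 1],
  [0, 0, -0.35, -0.8, 1],
  [0, 0, -0.35, -0.9, 1],
  [0, 0, -0.35, -1, 1],
])

```text
clock: 22.33
position: [0.5425, 0.061, 0.0121]
tool_rot: [3.14, -0.001, 1.12]
force: [2.2, 1.6, 3.4]
grip_width: 0.0101
```

```bash
python3 - <<'E'
from h import *
o=bot.observe(); print(o['clock'],o['position'],o['tool_rot'],o['grip_width'],o['force'],o['moment'])
im,c=snap('wrist','w15'); 
cv2.imwrite('pics/w15z.png',cv2.resize(im[200:330,200:300],None,fx=5,fy=4.5,interpolation=cv2.INTER_CUBIC))
im,c=snap('scene','s15');cv2.imwrite('pics/s15z.png',cv2.resize(im[200:270,200:280],None,fx=8,fy=8,interpolation=cv2.INTER_CUBIC))
E
```

```text
22.3333 [0.54251702 0.06097922 0.01209518] [ 3.14041988e+00 -1.07179046e-03  1.11979478e+00] 0.010120589296235747 [2.18161326 1.57999966 3.43409824] [ 0.29545892 -0.53499648  0.12928781]
```

View pics/w15z.png

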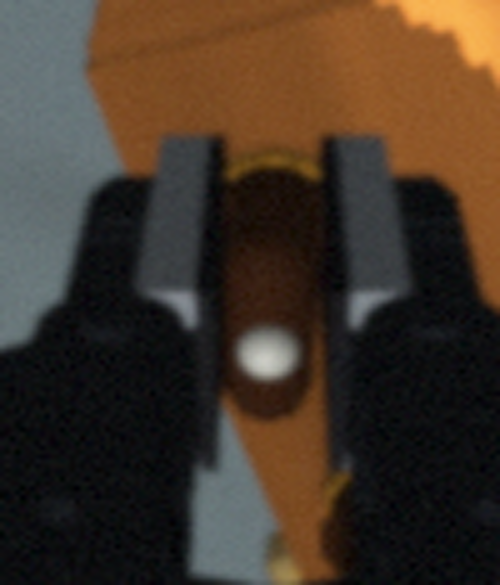

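View pics/s15z.png

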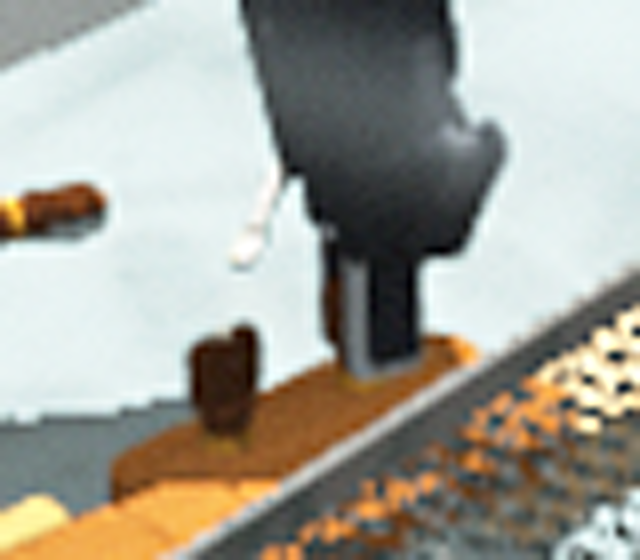

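servo_tool([
  [0, 0, -0.05, 0.08, 1],
  [0, 0, -0.15, 0.16, 1],
  [0, 0, -0.2, 0.24, 1],
  [0, 0, -0.25, 0.3, 1],
  [0, 0, -0.25, 0.3, 1],
  [0, 0, -0.2, 0.28, 1],
  [0, 0, -0.1, 0.28, 1],
  [0, 0, -0.1, 0.28, 1],
  [0, 0, -0.1, 0.28, 0.8],
  [0, 0, -0.1, 0.28, 0.6],
])

```text
clock: 23.27
position: [0.5416, 0.0607, 0.0116]
tool_rot: [-3.141, 0.0, 1.41]
force: [-0.0, 0.6, -0.7]
grip_width: 0.0171
```

servo_tool([
  [0, 0, 0, 0, 0.4],
  [0, 0, 0, 0, 0.3],
  [0, 0, 0, 0, 0.2],
  [0, 0, 4, 0, 0.2],
  [0, 0, 12, 0, 0.2],
  [0, 0, 24, 0, 0.2],
  [0, 0, 40, 0, 0.2],
  [0, 0, 60, 0, 0.2],
  [0, -10, 80, 0, 0.2],
  [0, -20, 95, 0, 0.2],
])

```text
clock: 24.1
position: [0.5422, 0.0411, 0.1094]
tool_rot: [3.14, -0.001, 1.409]
force: [0.3, -0.6, 0.2]
grip_width: 0.0343
```

servo_tool([
  [-3, -20, 7, 0, -1],
  [-7, -30, 7, 0, -1],
  [-10, -38, 7, 0, -1],
  [-12, -42, 7, 0, -1],
  [-12, -42, 7, 0, -1],
  [-12, -42, 7, 0, -1],
  [-12, -42, 7, 0, -1],
  [-12, -42, 7, 0, -1],
  [-12, -42, 7, 0, -1],
  [-12, -42, 7, 0, -1],
])

```text
clock: 24.93
position: [0.5298, -0.0009, 0.1135]
tool_rot: [-3.141, -0.0, 1.408]
force: [-0.1, -0.6, 0.1]
grip_width: 0.0855
```

```bash
python3 - <<'E'
from h import *
o=bot.observe(); print(o['clock'],o['position'],o['tool_rot'],o['grip_width'],o['force'],o['moment'])
im,c=snap('wrist','w16'); 
cv2.imwrite('pics/w16z.png',cv2.resize(im[80:330,130:390],None,fx=2.3,fy=2.3,interpolation=cv2.INTER_CUBIC))
im,c=snap('scene','s16');cv2.imwrite('pics/s16z.png',cv2.resize(im[200:270,200:280],None,fx=8,fy=8,interpolation=cv2.INTER_CUBIC))
E
```

```text
24.9333 [ 0.52978953 -0.00085457  0.11351899] [-3.14135943e+00 -1.67220483e-04  1.40838157e+00] 0.08552695846009103 [-0.09537402 -0.60004073  0.11120842] [-0.04733926  0.01511051  0.01451075]
```

View pics/w16z.png

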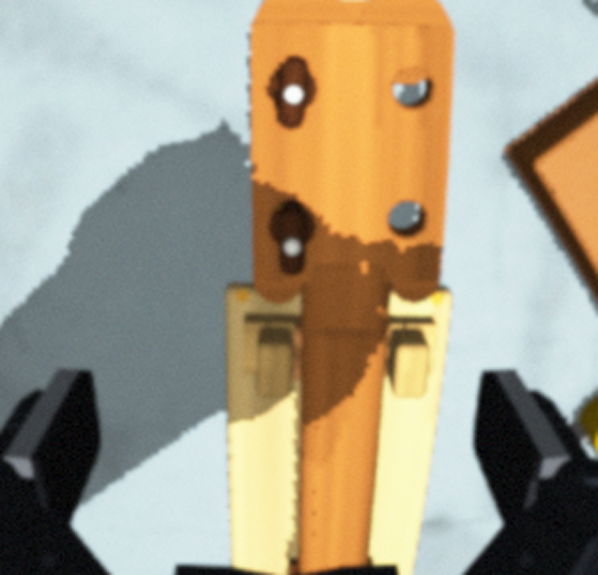

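View pics/s16z.png

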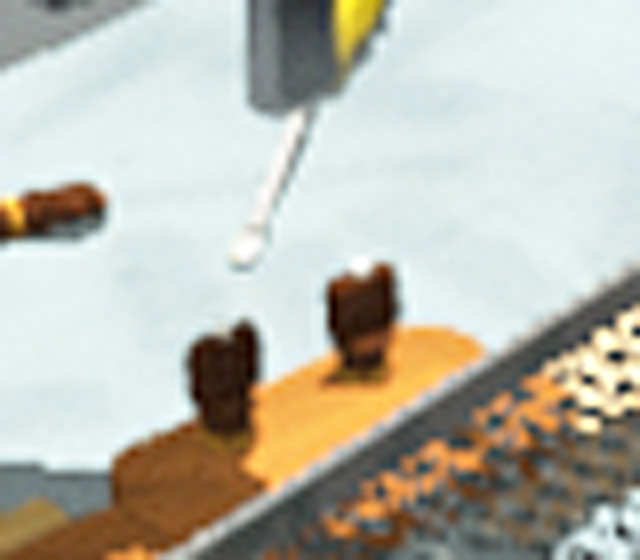

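```bash
python3 - <<'E'
from h import *
def cen(im,u,v,r=6,th=None):
    g=im.astype(int).min(2)[v-r:v+r+1,u-r:u+r+1]; return g
s0=cv2.imread('pics/s9.png'); s1=cv2.imread('pics/s16.png')
for n,im in(('scene0',cv2.imread('pics/scene0.png')),('s9',s0),('s16',s1)):
    tot=cv2.resize(im[215:250,220:255],None,fx=10,fy=10,interpolation=cv2.INTER_NEAREST); cv2.imwrite('pics/z_%s.png'%n,tot)
cv2.imwrite('pics/cmp.png',np.hstack([cv2.imread('pics/z_scene0.png'),cv2.imread('pics/z_s16.png')]))
# wrist: ball triangulate heights
for n,z in(('w8',.087),('w16',.0825)):
    c=load(n); im=cv2.imread('pics/%s.png'%n).astype(int)
    g=(im.min(2)>150)
    k,l,st,ce=cv2.connectedComponentsWithStats(g[100:200,235:275].astype(np.uint8))
    for i in range(1,k):
        if 5<st[i][4]<200: print(n,st[i][4],ce[i]+[235,100],atz(c,*(ce[i]+[235,100]),z,True))
E
```

```text
w8 52 [258.76923077 117.5       ] [0.54192004 0.05965159 0.087     ]
w8 20 [258.05 182.1 ] [0.53327028 0.01245751 0.087     ]
w16 157 [236.37579618 120.89808917] [0.52541733 0.06124743 0.0825    ]
w16 52 [257.28846154 120.71153846] [0.54003849 0.05895754 0.0825    ]
w16 19 [256.36842105 187.21052632] [0.53158039 0.01029362 0.0825    ]
```

View pics/cmp.png

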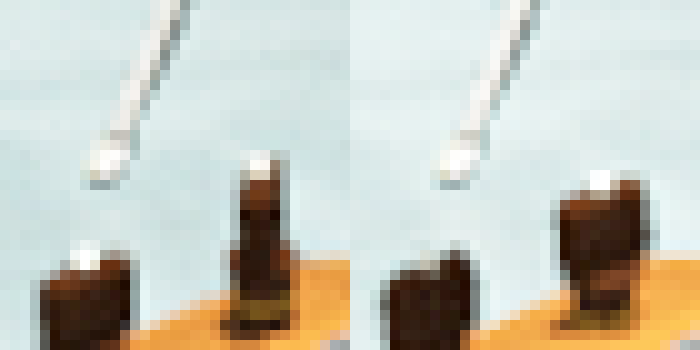

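servo_tool([
  [0, 0, 30, 0, -1],
  [0, 0, 65, 0, -1],
  [0, -5, 100, 0, -1],
  [-10, -25, 135, 0, -1],
  [-25, -55, 160, 0, -1],
  [-42, -90, 175, 0, -1],
  [-60, -125, 180, 0, -1],
  [-80, -160, 180, 0, -1],
  [-95, -195, 180, 0, -1],
  [-110, -230, 180, 0, -1],
])

```text
clock: 25.87
position: [0.4185, -0.2329, 0.2941]
tool_rot: [3.141, 0.001, 1.408]
force: [1.8, -0.3, -0.8]
grip_width: 0.0849
```

servo_tool([
  [-10, -35, 0, 0, -1],
  [-25, -70, 0, 0, -1],
  [-40, -105, 0, 0, -1],
  [-55, -140, 0, 0, -1],
  [-70, -175, 0, 0, -1],
  [-85, -210, 0, 0, -1],
  [-100, -245, 0, 0, -1],
  [-115, -280, 0, 0, -1],
  [-130, -310, 0, 0, -1],
  [-145, -335, 0, 0, -1],
])

```text
clock: 26.7
position: [0.2734, -0.5683, 0.2932]
tool_rot: [-3.141, -0.0, 1.407]
force: [0.9, 0.1, 0.2]
grip_width: 0.0857
```

```bash
python3 - <<'E'
from h import *
o=bot.observe(); print(o['clock'],o['position'],o['force'])
im,c=snap('scene','s17'); t,c=snap('top','t17')
s0=cv2.imread('pics/scene0.png')
f=lambda a:cv2.resize(a[220:262,220:256],None,fx=11,fy=11,interpolation=cv2.INTER_NEAREST)
cv2.imwrite('pics/cmp2.png',np.hstack([f(s0),f(im)]))
cv2.imwrite('pics/t17z.png',cv2.resize(t[120:200,220:400],None,fx=4.4,fy=4.4,interpolation=cv2.INTER_CUBIC))
E
```

```text
26.7 [ 0.27341116 -0.56831873  0.29318741] [0.87835069 0.13119016 0.20865974]
```

View pics/cmp2.png

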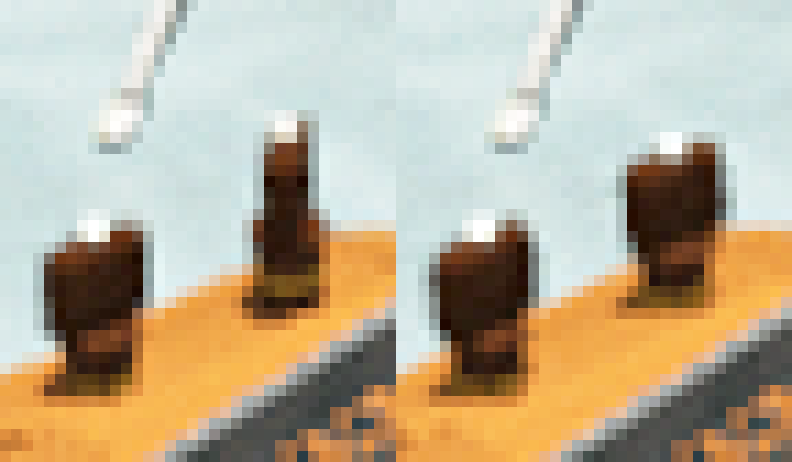

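View pics/t17z.png

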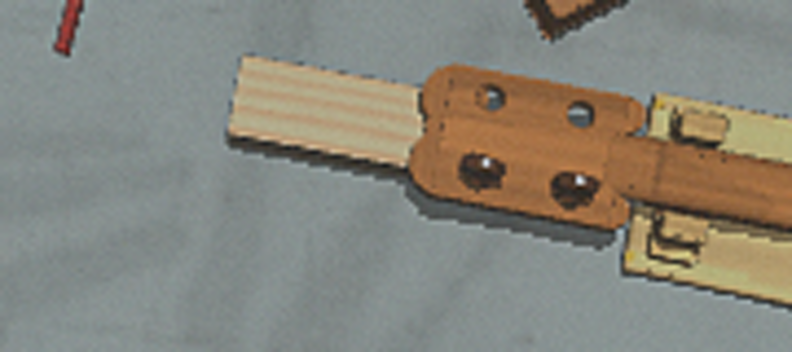

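```bash
python3 - <<'E'
from h import *
c=load('t17'); g=lambda x,y:((x+.5)/4.4-.5+220,(y+.5)/4.4-.5+120)
xn=np.array([.172,.985]);yn=np.array([-.985,.172])
b=atz(c,*g(491,160),.0825)[:2]; f=atz(c,*g(580,179),.0825)[:2]; print(b,f,np.degrees(np.arctan2(*(b-f)[::-1])))
o=b-.092*xn-.022*yn
for p in[(242,57),(230,133)]:
    w=atz(c,*g(*p),.03)[:2]; print((w-o)@xn-.12,(w-o)@yn)
bot.job_done()
E
```

```text
[0.542389   0.05322421] [0.53338814 0.00641808] 79.11485384380644
0.11268439377955877 -0.02006918371319693
0.11083145444348519 0.023498492807890153
the job is handed in; nothing more can be done
```

The pine block is in place under the headstock, the proud peg is worked in and turned in line with the neck, and I handed the job in at about 27 s. No verdict was reported.

**What I did**
- I gripped the block, slid it in along the bench from the free end and let it go. I then worked the peg in with to-and-fro turns. The readings at the ends of the moves reached at most about 8 N of downward force, and I did not see the force in between.

**Last checks**
- **Block:** the final top view puts its inner end at neck x ≈ 112 mm (98 to 124 mm allowed) and about 2 mm off the centre line. It looked to lie flat on the bench.
- **Peg:** it looks the same as the fitted one, with the brass band at the wood and the thumb-piece in line. The scene camera shows its ball dropped about 4.5 mm while the fitted peg hardly moved. From the arm's travel, less the headstock's settling, I estimate a depth of 4.3 to 5.3 mm.
- **Neck:** it showed no visible shift from its place. The arm was parked well clear, touching nothing.

**Failed or disagreed**
- **First grasp:** it closed on air, because the real fingertips sit about 41 mm above the reported TCP. Two cameras agreed on this, so I corrected every later height by it.
- **Cameras:** the top camera disagreed with the wrist and scene cameras by about 4 mm in y. I used the wrist and scene values for the peg.

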